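# Tamp the drainage pebbles level in a planting bin

## Task

Take the wooden tamper by its handle and tamp the heaped pebbles in the black bin down into one level layer, none left standing on others, then bed the finished layer with the foot flat on it and a steady push of about 15 N (one and a half kilograms' weight) for a second, never pushing with 25 N or more. Then stand the tamper upright back on its board, foot fully on it. Touch the pebbles only with the tamper, keep them all in the bin, and leave the other things on the table where they are.

Things in the scene. Friction and masses are not known exactly. Their poses are not given: they have to be found in the camera images.
- bin: Open square planting bin of black plastic, fixed to the table (sizes in mm throughout): 170 x 170 outside, 70 tall, walls and floor 5 thick (inside 160 x 160, floor 5 above the table). Origin: centre of its underside; x and y along its sides, z up. Once level, the pebble layer in it is hard: the push then rises by tens of newtons within a millimetre.
- board: Square plywood board, 140 x 140 x 18 thick, fixed flat on the table; the tamper starts on it. Origin: centre of its underside; x and y along its edges, z up.
- tamper: Wooden hand tamper, about 0.28 kg: a flat square foot 100 x 100 x 14 thick with an upright block handle in its middle, 44 long (along its x) by 28 wide (along its y), from 14 to 94 above the foot's underside. It stands on the board, handle up. Origin: centre of the foot's underside; z up along the handle.
- pebble0: A chunky, faceted grey-brown drainage pebble, slippery (one of eight alike), about 60 g: a ball 40 mm across cut flat at top and bottom to 30 tall. Origin: its very centre. Flat on the bin's floor its centre is 20 above the table; it may also end up on its side, centre up to 25. At the start it is one of six lying on the floor, packed together 2 by 3.
- pebble1: A chunky, faceted grey-brown drainage pebble, slippery (one of eight alike), about 60 g: a ball 40 mm across cut flat at top and bottom to 30 tall. Origin: its very centre. Flat on the bin's floor its centre is 20 above the table; it may also end up on its side, centre up to 25. At the start it is one of six lying on the floor, packed together 2 by 3.
- pebble2: A chunky, faceted grey-brown drainage pebble, slippery (one of eight alike), about 60 g: a ball 40 mm across cut flat at top and bottom to 30 tall. Origin: its very centre. Flat on the bin's floor its centre is 20 above the table; it may also end up on its side, centre up to 25. At the start it is one of six lying on the floor, packed together 2 by 3.
- pebble3: A chunky, faceted grey-brown drainage pebble, slippery (one of eight alike), about 60 g: a ball 40 mm across cut flat at top and bottom to 30 tall. Origin: its very centre. Flat on the bin's floor its centre is 20 above the table; it may also end up on its side, centre up to 25. At the start it is one of six lying on the floor, packed together 2 by 3.
- pebble4: A chunky, faceted grey-brown drainage pebble, slippery (one of eight alike), about 60 g: a ball 40 mm across cut flat at top and bottom to 30 tall. Origin: its very centre. Flat on the bin's floor its centre is 20 above the table; it may also end up on its side, centre up to 25. At the start it is one of six lying on the floor, packed together 2 by 3.
- pebble5: A chunky, faceted grey-brown drainage pebble, slippery (one of eight alike), about 60 g: a ball 40 mm across cut flat at top and bottom to 30 tall. Origin: its very centre. Flat on the bin's floor its centre is 20 above the table; it may also end up on its side, centre up to 25. At the start it is one of six lying on the floor, packed together 2 by 3.
- pebble6: Like pebble0 in shape; origin at its very centre. At the start it is one of two perched on the other six, centre about 46 mm above the table. Pressed with 5 to 15 N it wedges the others apart and sinks; if it jams, lift, shift the tamper a little and press again.
- pebble7: Like pebble0 in shape; origin at its very centre. At the start it is one of two perched on the other six, centre about 46 mm above the table. Pressed with 5 to 15 N it wedges the others apart and sinks; if it jams, lift, shift the tamper a little and press again.
- tape: Bystander, loose: roll of brown tape lying flat, 72 across, 40 tall. Origin: centre of its underside.
- knife: Bystander, loose: yellow folding knife lying on the table, about 125 long, 22 wide, 14 tall. Origin: centre of its underside.
- pot: Bystander, loose: small terracotta pot upside down, 84 across, 75 tall. Origin: centre of its underside.
- sprayer: Bystander, loose: white plastic bottle with a grey cap, 70 across, 165 tall. Origin: centre of its underside.
- twine: Bystander, loose: spool of twine standing up, 60 across, 65 tall. Origin: centre of its underside.
Things that resemble listed ones, but are neither listed nor needed, are in the scene too. Leave any blue or yellow look-alike of the pebble5 alone.

How it is judged:
On the way, in this order (a step that is already met when the one before it is completed fails the run):
1. the tamper is in the bin, foot down, over the pebbles (horizontal distance between tamper and bin below 0.06 m and z of tamper in the frame of bin below 0.075 m), for 0.05 s.
2. with all pebbles down in one layer, the tamper's foot lies flat on them and pushes firmly (at least about 9 N, 14 N with the pebbles' own weight) (z of each of pebble0, pebble1, pebble2, pebble3, pebble4, pebble5, pebble6, pebble7 in the frame of bin below 0.028 m and horizontal distance between each of pebble0, pebble1, pebble2, pebble3, pebble4, pebble5, pebble6, pebble7 and bin below 0.1 m and horizontal distance between tamper and bin below 0.06 m and z of tamper in the frame of bin below 0.052 m and angle between tamper's own z axis and vertical below 0.15 rad and contact force between bin and anything else above 14 N), for 0.4 s.
At the end, for the whole second after the job is handed in: All eight pebbles lie in one layer on the floor of the bin (each centre less than 28 mm above the bin's underside and within 100 mm of its middle), and the tamper stands upright and still with its foot on the board, within 35 mm of the board's middle (z of each of pebble0, pebble1, pebble2, pebble3, pebble4, pebble5, pebble6, pebble7 in the frame of bin below 0.028 m and horizontal distance between each of pebble0, pebble1, pebble2, pebble3, pebble4, pebble5, pebble6, pebble7 and bin below 0.1 m and horizontal distance between tamper and board below 0.035 m and z of tamper in the frame of board between 0.013 and 0.023 m and angle between tamper's own z axis and vertical below 0.08 rad and linear speed of tamper below 0.01 m/s); the robot touches nothing.
It fails at once if the bin with its pebbles is pushed with more than about 25 N (32 N with the pebbles' own weight) (contact force between bin and anything else above 32 N).
It fails at once if the robot itself touches a pebble (contact force between any of the fingers, the arm and pebble0 above 0.5 N or contact force between any of the fingers, the arm and pebble1 above 0.5 N or contact force between any of the fingers, the arm and pebble2 above 0.5 N or contact force between any of the fingers, the arm and pebble3 above 0.5 N or contact force between any of the fingers, the arm and pebble4 above 0.5 N or contact force between any of the fingers, the arm and pebble5 above 0.5 N or contact force between any of the fingers, the arm and pebble6 above 0.5 N or contact force between any of the fingers, the arm and pebble7 above 0.5 N).
It fails at once if a pebble leaves the bin (horizontal distance between any of pebble0, pebble1, pebble2, pebble3, pebble4, pebble5, pebble6, pebble7 and bin above 0.125 m).
It fails at once if a bystander is moved by more than 30 mm (distance of any of tape, knife, pot, sprayer, twine from where it was at the start of the episode above 0.03 m).
It also fails if it takes over 64 s, if anything falls off the work surface, if the arm or the gripper's body presses on something with over 40 N, if the wrist force passes 120 N, or if a joint passes its speed limit or range.

## Robot

A 7-joint arm with a two-finger parallel gripper is mounted at the origin on the work surface. World frame = base frame: x ahead of the robot, y to its left, z up, the work surface at z = 0. Lengths are in m, angles in rad, forces in N, time in s.
With the tool pointing down it reaches from about 0.425 to 0.875 m from the base axis. Payload 4.7 kg.
Tool frame: the origin (TCP) lies on the centre line of the jaws, within the pads' length; the fingertips stand 8 mm ahead of it and the grasp point (between the pads) lies 11 mm behind it; z points along the fingers, y is the direction in which the jaws open and shut (so a half turn about z gives the same grasp; the last joint's range is limited). The gripper opens to 87 mm and grips with 3 to 60 N. Pads are 19 mm wide; open, the fingers measure 117 mm over their backs; the gripper's body (75 mm by 190 mm) begins 51 mm behind the grasp point.
Start: joints at [1.227, 0.321, -0.07, 1.45, 0.023, 1.371, -0.057], TCP at [0.228, -0.609, 0.192] pointing down, gripper open.
Joint ranges: [-2.86, 2.86], [-0.3, 2.09], [-1.38, 1.24], [0.06, 2.45], [-1.56, 4.7], [0.09, 2.05], [-2.69, 2.69]. Speed limits (rad/s): [2.57, 2.57, 3.14, 3.14, 3.14, 3.14, 3.14].

## Interface

Orientations are given as a rotation vector (axis times angle).
In Python, from bench import ctrl, cams, workorder gives the robot as it stands. The module is installed in compiled form; this text tells all that it offers.
- The arm moves only by the tool carry_out, never from a script. Its argument "rows" is a list of rows, each an object with "offset": the shift along the tool's x, y, z in m, a list of three; "rot": the turn, a rotation vector about the tool's x, y, z in degrees, a list of three; "gripper": the opening, from 0 (shut) to 1 (fully open). In form: [{"offset": [dx, dy, dz], "rot": [rx, ry, rz], "gripper": gripper}, ...]. A call has 1 to 10 rows; each row shifts and turns the commanded pose from where the row before left it, along the tool's axes as they then stand; what a row does not reach is not made up. A row lasts 1/8 s, in which the tool goes at most 62.5 mm and 10.7 degrees, less where a joint would pass 70% of its speed; a pose out of reach is approached as far as the arm can. A call is refused whole if a number of a shift passes 0.0625 or a number of a turn 10.7, either way. A call with a gripper value outside its range is refused whole. The fingers move at their own pace and stop on an object; "grip_force" is the grip in N (left out, the last holds). Time passes only in rows, so rows that do not move let the fingers close. It gives the time, the measured TCP pose, the force and the opening at its end, in the units of the state.
- ctrl.get_state(): the state, without advancing time (a new reading comes with each control period).
- cams.get_image(name): name is "side" or "top" or "wrist"; returns a dict with "img" (480x640x3 uint8, red, green, blue), "vfov" (degrees; the focal length in pixels is half the picture's height over the tangent of half this angle, whatever the lens; pixels are square), "cx", "cy" (the principal point, pixels), "R" (3x3) and "t" (3): a world point X has camera coordinates R X + t. Camera axes: x right, y down, z forward; pixel columns grow to the right and rows downward; lengths in m; the calibration is good to about 2 mm. A picture is of the moment at which its call begins. There is no depth.
- workorder.close_job(): hands the job in, once; it reports no verdict.
The state is a dict: "time": time; "joint_positions": joint angles; "qd": joint speeds; "joint_torque": joint torques, N m; "position": TCP position; "tool_rot": TCP orientation; "ft_force": force on the tool from outside, world axes, zero at the start; "torque": the same for the moment, N m; "grip_width": opening from 0.0 (shut) to 1.0 (fully open).
Only numpy, scipy, OpenCV 4.12 (cv2) and the standard library are available. Lean on these libraries where they do the work, as an engineer would, in place of code of your own. Each camera call takes 0.05 s, during which the arm holds its last target.

## Working session

There is one attempt and no reset: what is moved stays moved. The work goes in short steps, Python scripts to look and compute and a tool call to move; the robot and the scene stay as the last step left them, time stands still between calls to the robot, and variables do not carry over. Pictures are saved under pics/ and viewed, and the job is handed in when it is done.

Besides the shell and the picture viewer there is one more tool, called after ">>>" in YAML: its name, and indented under it one key for each argument. carry_out: Moves the arm, as the interface text tells. Its arguments: {"type":"object","properties":{"rows":{"type":"array"},"grip_force":{"type":"number"}},"required":["rows"]}

```bash
mkdir -p pics; python3 - <<'E'
from bench import ctrl,cams
import cv2
print(ctrl.get_state())
for n in ["side","top","wrist"]:
    d=cams.get_image(n); cv2.imwrite(f"pics/{n}0.png",d["img"][:,:,::-1]); print(n,d["vfov"],d["cx"],d["cy"],d["R"],d["t"])
E
```

```text
{'time': 0.0, 'joint_positions': array([ 1.22710189,  0.32179653, -0.07006943,  1.45166879,  0.02262818,
        1.37078086, -0.05688442]), 'qd': array([ 1.13873568e-03,  6.01676870e-04, -1.57403229e-04, -9.77991856e-05,
        2.85516866e-03, -5.03569816e-04, -1.08755359e-03]), 'joint_torque': array([-9.00586042e-05, -4.91287458e+01, -4.03918857e-01, -3.12527239e+01,
       -6.37667114e-02,  4.38751420e-02,  1.74004763e-04]), 'position': array([ 0.22735624, -0.60829817,  0.19048175]), 'tool_rot': array([-3.08966325e+00, -5.58764440e-01,  7.21200848e-04]), 'ft_force': array([ 1.14596272, -0.06573545,  0.8776927 ]), 'torque': array([ 0.00180282,  0.01968602, -0.0596616 ]), 'grip_width': 0.9975041620798244}
side 49.50737447647007 317.42264505450976 250.00665201031413 [[-0.86738308 -0.49740815  0.01522232]
 [-0.36468122  0.61452468 -0.69954773]
 [ 0.33860625 -0.61232716 -0.71442372]] [0.48830619 0.24574083 0.9655051 ]
top 47.4537319717086 316.54550388557954 242.2992754619288 [[-0.01637997 -0.99946865 -0.02818012]
 [-0.99251754  0.01966379 -0.12050841]
 [ 0.12099851  0.02599534 -0.99231225]] [0.02808617 0.58052028 1.33319655]
wrist 68.87398684557556 319.1245471081998 239.45813196426838 [[ 3.50407374e-01 -9.36597317e-01 -3.72420161e-04]
 [-8.92967563e-01 -3.34204152e-01  3.01523658e-01]
 [-2.82530713e-01 -1.05323554e-01 -9.53458623e-01]] [-0.65056227 -0.03522791  0.39168904]
```

View pics/top0.png

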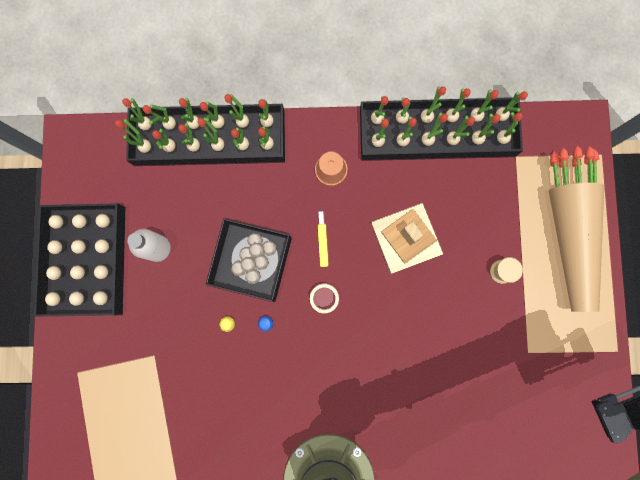

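View pics/side0.png

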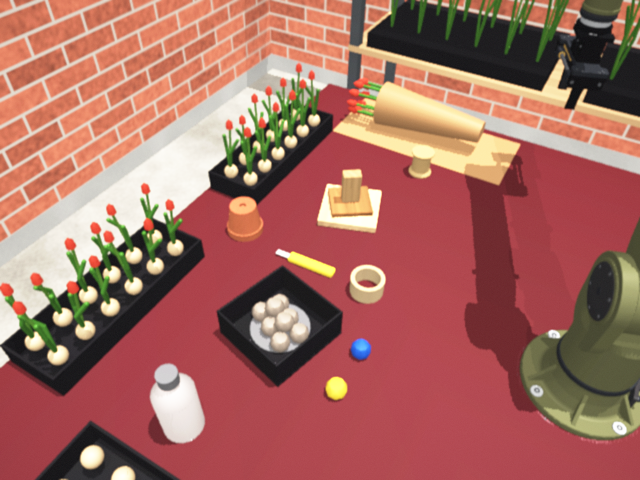

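View pics/wrist0.png

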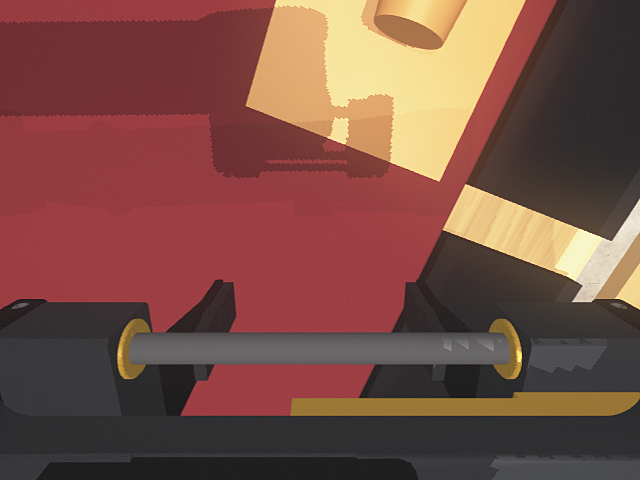

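```bash
cat > h.py <<'E'
import numpy as np, cv2
from scipy.spatial.transform import Rotation as Rn
def f_of(d): return d["img"].shape[0]/2/np.tan(np.radians(d["vfov"])/2)
def ray(d,uv,z):
    f=f_of(d); R=np.array(d["R"]);t=np.array(d["t"]); c=-R.T@t
    v=R.T@np.array([(uv[0]-d["cx"])/f,(uv[1]-d["cy"])/f,1.0]); s=(z-c[2])/v[2]
    return c+s*v
def proj(d,X):
    f=f_of(d); p=np.array(d["R"])@np.array(X)+np.array(d["t"]); return np.array([d["cx"]+f*p[0]/p[2],d["cy"]+f*p[1]/p[2]])
def crop(d,name,x0,y0,x1,y1,k):
    im=np.ascontiguousarray(d["img"][y0:y1,x0:x1,::-1]); cv2.imwrite("pics/"+name,cv2.resize(im,None,fx=k,fy=k,interpolation=cv2.INTER_CUBIC))
E
python3 - <<'E'
from h import *; from bench import cams
d=cams.get_image("top")
crop(d,"t_tam.png",360,195,455,280,7); crop(d,"t_bin.png",195,205,305,310,5)
s=cams.get_image("side"); crop(s,"s_tam.png",310,160,390,240,7); crop(s,"s_bin.png",210,255,350,385,5)
im=d["img"].astype(int); hsv=cv2.cvtColor(d["img"],cv2.COLOR_RGB2HSV)
for p in [(380,222),(395,235),(413,230),(430,262),(212,285),(257,250)]: print(p,im[p[1],p[0]],hsv[p[1],p[0]])
E
```

```text
(380, 222) [255 240 200] [ 22  55 255]
(395, 235) [236 189 134] [ 16 110 236]
(413, 230) [255 229 182] [ 19  73 255]
(430, 262) [151  74  82] [177 130 151]
(212, 285) [72 70 72] [150   7  72]
(257, 250) [229 218 204] [ 17  28 229]
```

View pics/t_tam.png

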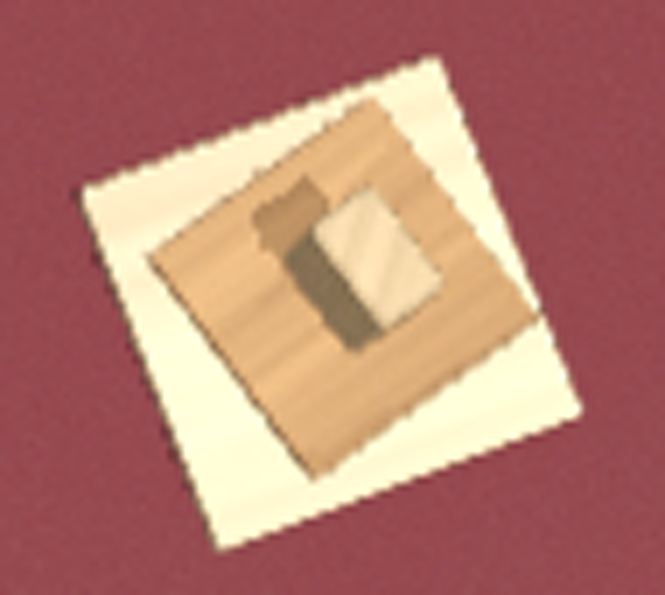

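View pics/t_bin.png

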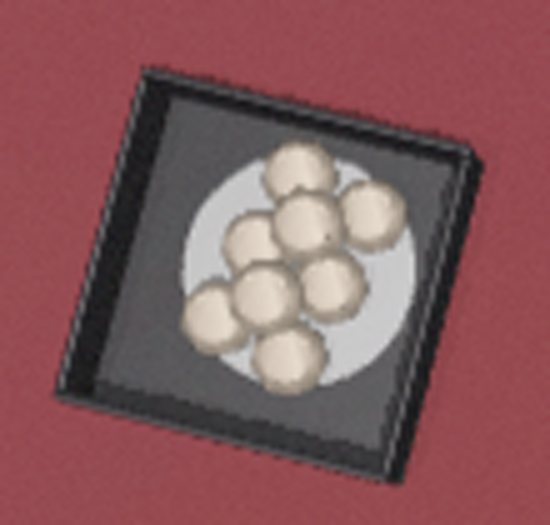

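View pics/s_tam.png

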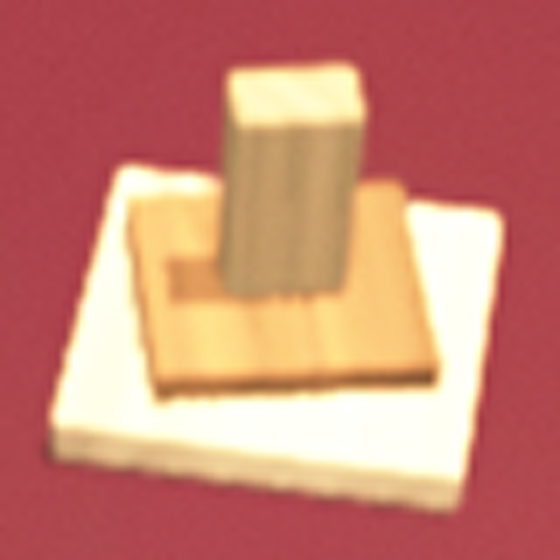

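View pics/s_bin.png

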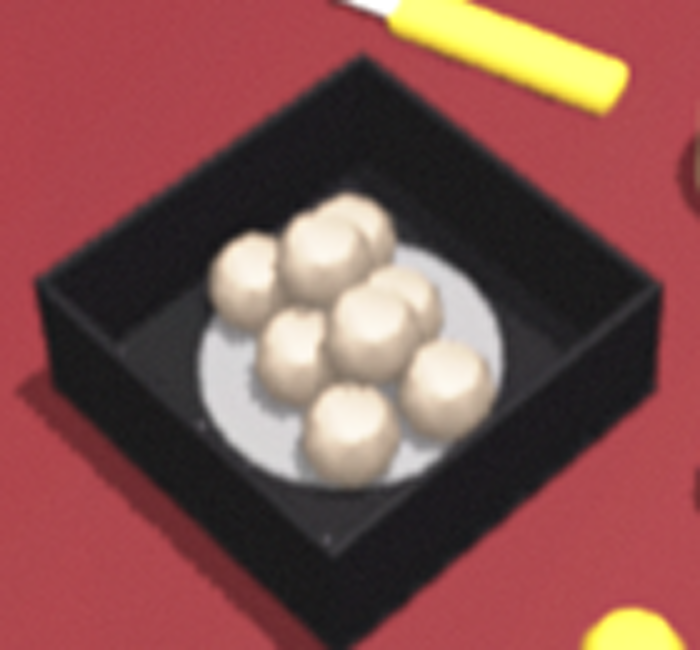

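```bash
python3 - <<'E'
from h import *; from bench import cams
d=cams.get_image("top"); s=cams.get_image("side")
def go(dd,pts,k,o,z,n):
    P=[ray(dd,((x+.5)/k-.5+o[0],(y+.5)/k-.5+o[1]),z) for x,y in pts]; P=np.array(P)[:,:2]
    e=[P[(i+1)%4]-P[i] for i in range(4)]
    print(n,P.mean(0).round(4),[f"{np.linalg.norm(v)*1000:.0f}@{np.degrees(np.arctan2(v[1],v[0])):.1f}" for v in e])
go(d,[(82,188),(438,58),(582,410),(220,550)],7,(360,195),.018,"board")
go(d,[(150,258),(372,97),(541,318),(315,480)],7,(360,195),.032,"foot")
go(d,[(313,232),(372,185),(443,282),(382,332)],7,(360,195),.112,"handle")
go(s,[(228,75),(355,65),(365,122),(232,125)],7,(310,160),.112,"handle side")
go(d,[(145,68),(482,160),(398,482),(58,398)],5,(195,205),.07,"bin")
go(s,[(363,55),(663,288),(335,553),(35,285)],5,(210,255),.07,"bin side")
for n,uv in [("a",(301,175)),("b",(372,215)),("c",(255,242)),("d",(334,286)),("e",(216,317)),("f",(290,358))]:
    print(n,ray(d,((uv[0]+.5)/5-.5+195,(uv[1]+.5)/5-.5+205),.02)[:2].round(3))
for n,uv in [("g",(306,223)),("h",(265,295))]:
    print(n,ray(d,((uv[0]+.5)/5-.5+195,(uv[1]+.5)/5-.5+205),.046)[:2].round(3))
# bystanders
for n,uv,z in [("pot",(331,168),.04),("tape",(324,298),.04),("knife a",(321,213),.01),("knife b",(324,266),.01),("twine",(507,270),.065),("sprayer",(140,240),.16)]:
    print(n,ray(d,uv,z)[:2].round(3))
E
```

```text
board [ 0.5908 -0.2104] ['138@-70.9', '138@-160.3', '140@110.1', '140@19.0']
foot [ 0.5935 -0.2136] ['99@-55.1', '99@-145.0', '100@124.4', '98@34.7']
handle [ 0.593  -0.2136] ['26@-52.6', '40@-146.1', '27@128.1', '41@32.4']
handle side [ 0.5938 -0.2114] ['44@-141.7', '31@122.6', '44@33.0', '27@-59.3']
bin [0.5371 0.1831] ['173@-106.5', '162@164.8', '171@75.3', '167@-14.5']
bin side [0.5385 0.1884] ['168@165.0', '165@74.5', '166@-14.1', '168@-104.8']
a [0.593 0.175]
b [0.572 0.139]
c [0.559 0.199]
d [0.536 0.158]
e [0.521 0.218]
f [0.5   0.181]
g [0.565 0.169]
h [0.53 0.19]
pot [ 0.77  -0.022]
tape [0.442 0.001]
knife a [0.66  0.006]
knife b [0.523 0.   ]
twine [ 0.501 -0.442]
sprayer [0.579 0.42 ]
```

```bash
cat > plan.py <<'E'
from h import *; from bench import ctrl
def plan(target=None,yaw=None,show=True):
    s=ctrl.get_state(); R=Rn.from_rotvec(s["tool_rot"]); M=R.as_matrix()
    y0=np.degrees(np.arctan2(M[1,0],M[0,0]))
    print("t",round(s["time"],2),"pos",s["position"].round(4),"xyaw",y0.round(2),"tilt z",M[:,2].round(4),"F",s["ft_force"].round(2),"T",s["torque"].round(2),"g",round(s["grip_width"],3),"q",s["joint_positions"].round(2))
    if target is not None:
        dx=np.array(target)-s["position"]; print("world d",dx.round(4),"tool d",(M.T@dx).round(4))
    if yaw is not None: print("rz tool",-(yaw-y0), "turn")
E
python3 -c "
from plan import *
plan([.5935,-.2132,.19],34.7)"
```

```text
t 0.35 pos [ 0.2276 -0.6088  0.1913] xyaw 20.5 tilt z [-2.e-04  3.e-04 -1.e+00] F [-0.14 -0.45  0.42] T [-0.06 -0.03  0.04] g 1.001 q [ 1.23  0.32 -0.07  1.45  0.02  1.37 -0.06]
world d [ 0.3659  0.3956 -0.0013] tool d [ 0.4813 -0.2423  0.0014]
rz tool -14.198545883942103 turn
```

>>> carry_out:
  rows:
    - {"offset": [0,0,0],"rot": [0,0,-7.2],"gripper": 1}
    - {"offset": [0,0,0],"rot": [0,0,-7.2],"gripper": 1}

```text
time: 0.6
position: [0.2277, -0.6088, 0.1915]
tool_rot: [-2.995, -0.948, 0.0]
ft_force: [0.6, 0.1, -0.2]
grip_width: 1.0
```

```bash
python3 -c "
from plan import *
plan([.5935,-.2132,.19],34.7)"
```

```text
t 0.6 pos [ 0.2277 -0.6088  0.1915] xyaw 35.14 tilt z [-1.e-04 -0.e+00 -1.e+00] F [ 0.6   0.13 -0.17] T [ 0.02 -0.05 -0.03] g 1.0 q [ 1.25  0.32 -0.1   1.45  0.03  1.37  0.19]
world d [ 0.3658  0.3956 -0.0015] tool d [ 0.5269 -0.113   0.0015]
rz tool 0.43993430706963466 turn
```

>>> carry_out:
  rows:
    - {"offset": [0.05,-0.011,0],"rot": [0,0,0],"gripper": 1}
    - {"offset": [0.05,-0.011,0],"rot": [0,0,0],"gripper": 1}
    - {"offset": [0.05,-0.011,0],"rot": [0,0,0],"gripper": 1}
    - {"offset": [0.05,-0.011,0],"rot": [0,0,0],"gripper": 1}
    - {"offset": [0.05,-0.011,0],"rot": [0,0,0],"gripper": 1}
    - {"offset": [0.05,-0.011,0],"rot": [0,0,0],"gripper": 1}
    - {"offset": [0.05,-0.011,0],"rot": [0,0,0],"gripper": 1}
    - {"offset": [0.05,-0.011,0],"rot": [0,0,0],"gripper": 1}
    - {"offset": [0.05,-0.011,0],"rot": [0,0,0],"gripper": 1}
    - {"offset": [0.05,-0.011,0],"rot": [0,0,0.4],"gripper": 1}

```text
time: 1.85
position: [0.5757, -0.2315, 0.1917]
tool_rot: [3.0, 0.931, 0.0]
ft_force: [0.2, -1.4, -0.9]
grip_width: 1.002
```

```bash
python3 -c "
from plan import *
plan([.5935,-.2132,.079],34.7)"
```

```text
t 1.85 pos [ 0.5757 -0.2315  0.1917] xyaw 34.47 tilt z [ 3.e-04 -5.e-04 -1.e+00] F [ 0.18 -1.36 -0.93] T [-0.02 -0.02 -0.04] g 1.002 q [ 0.67  0.28 -0.41  1.52  0.11  1.36 -0.71]
world d [ 0.0178  0.0183 -0.1127] tool d [ 0.025  -0.0051  0.1127]
rz tool -0.2312392913723187 turn
```

>>> carry_out:
  rows:
    - {"offset": [0.025,-0.004,0],"rot": [0,0,0],"gripper": 1}
    - {"offset": [0,0,0.03],"rot": [0,0,0],"gripper": 1}
    - {"offset": [0,0,0],"rot": [0,0,0],"gripper": 1}

```text
time: 2.22
position: [0.5913, -0.2145, 0.159]
tool_rot: [-2.997, -0.932, 0.007]
ft_force: [-0.6, -0.7, -0.2]
grip_width: 1.0
```

```bash
python3 -c "
from plan import *
from bench import cams
plan([.5935,-.2132,.079],34.7)
w=cams.get_image('wrist'); cv2.imwrite('pics/w1.png',w['img'][:,:,::-1])
for p in [(.022,.014),(.022,-.014),(-.022,-.014),(-.022,.014)]:
    c,s_=np.cos(np.radians(34.7)),np.sin(np.radians(34.7)); print(proj(w,[.5935+c*p[0]-s_*p[1],-.2132+s_*p[0]+c*p[1],.112]).round(0))
"
```

```text
t 2.23 pos [ 0.5913 -0.2145  0.159 ] xyaw 34.53 tilt z [-0.005   0.0015 -1.    ] F [-0.59 -0.68 -0.24] T [-0.02  0.04  0.01] g 1.0 q [ 0.64  0.33 -0.42  1.53  0.13  1.31 -0.76]
world d [ 0.0022  0.0013 -0.08  ] tool d [0.0028 0.0005 0.08  ]
rz tool -0.16721845082572173 turn
[298. 217.]
[337. 217.]
[336. 275.]
[299. 275.]
```

View pics/w1.png

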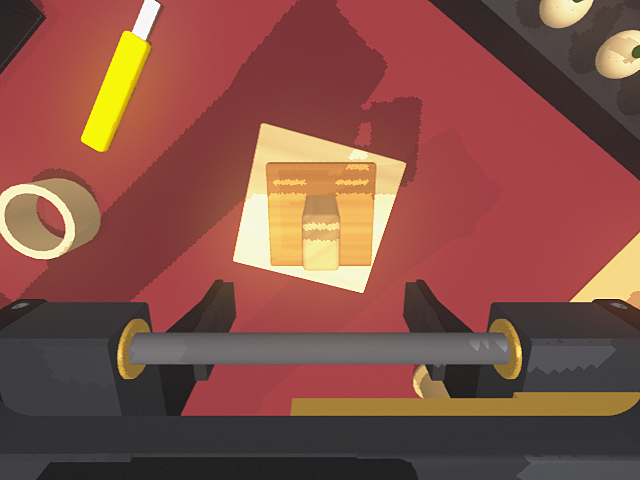

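>>> carry_out:
  rows:
    - {"offset": [0.002,0,0.03],"rot": [0,0,0],"gripper": 1}
    - {"offset": [0,0,0.03],"rot": [0,0,0],"gripper": 1}
    - {"offset": [0,0,0.02],"rot": [0,0,0],"gripper": 1}
    - {"offset": [0,0,0],"rot": [0,0,0],"gripper": 1}

```text
time: 2.78
position: [0.5938, -0.2143, 0.0807]
tool_rot: [-2.999, -0.93, 0.003]
ft_force: [0.1, 0.5, -0.1]
grip_width: 0.999
```

```bash
python3 -c "
from plan import *
from bench import cams
plan([.5935,-.2132,.079],34.7)
w=cams.get_image('wrist'); cv2.imwrite('pics/w2.png',w['img'][:,:,::-1])
"
```

```text
t 2.77 pos [ 0.5938 -0.2143  0.0807] xyaw 34.46 tilt z [-2.1e-03  6.0e-04 -1.0e+00] F [ 0.06  0.47 -0.09] T [-0.02 -0.04 -0.1 ] g 0.999 q [ 0.63  0.39 -0.41  1.62  0.16  1.17 -0.78]
world d [-0.0003  0.0011 -0.0017] tool d [ 0.0004 -0.001   0.0017]
rz tool -0.24486550418733088 turn
```

View pics/w2.png

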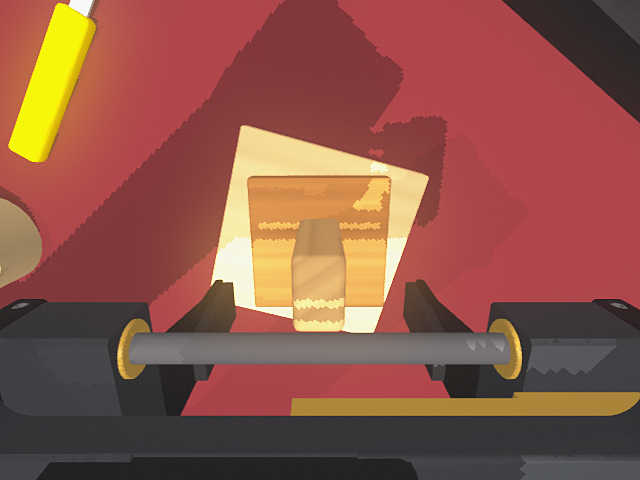

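The handle top sits at about u=319, midway between the jaws. Closing on it.

>>> carry_out:
  rows:
    - {"offset": [0,0,0],"rot": [0,0,0],"gripper": 0}
    - {"offset": [0,0,0],"rot": [0,0,0],"gripper": 0}
    - {"offset": [0,0,0],"rot": [0,0,0],"gripper": 0}
    - {"offset": [0,0,0],"rot": [0,0,0],"gripper": 0}
    - {"offset": [0,0,0],"rot": [0,0,0],"gripper": 0}
    - {"offset": [0,0,0],"rot": [0,0,0],"gripper": 0}
  grip_force: 55

```text
time: 3.58
position: [0.5947, -0.214, 0.0815]
tool_rot: [3.0, 0.932, -0.0]
ft_force: [-0.1, 0.7, 0.5]
grip_width: 0.402
```

```bash
python3 -c "
from plan import *
plan()
"
```

```text
t 3.58 pos [ 0.5947 -0.214   0.0815] xyaw 34.5 tilt z [-1.e-04 -1.e-04 -1.e+00] F [-0.14  0.66  0.49] T [-0.03 -0.02  0.01] g 0.402 q [ 0.63  0.39 -0.41  1.62  0.16  1.17 -0.78]
```

>>> carry_out:
  rows:
    - {"offset": [0,0,0],"rot": [0,0,0],"gripper": 0}
    - {"offset": [0,0,0],"rot": [0,0,0],"gripper": 0}
    - {"offset": [0,0,0],"rot": [0,0,0],"gripper": 0}

```text
time: 3.95
position: [0.5948, -0.214, 0.0815]
tool_rot: [3.0, 0.932, 0.0]
ft_force: [-1.1, -0.2, 0.3]
grip_width: 0.062
```

```bash
python3 -c "
from plan import *
plan()
"
```

```text
t 3.95 pos [ 0.5948 -0.214   0.0815] xyaw 34.5 tilt z [ 1.e-04 -1.e-04 -1.e+00] F [-1.08 -0.18  0.34] T [-0.02 -0.08  0.02] g 0.062 q [ 0.63  0.39 -0.41  1.62  0.16  1.17 -0.78]
```

The opening read 0.062, so the handle is not between the pads. Looking before going on.

```bash
python3 -c "
from plan import *
from bench import cams
plan()
w=cams.get_image('wrist'); cv2.imwrite('pics/w3.png',w['img'][:,:,::-1])
w=cams.get_image('side'); crop(w,'s3.png',260,60,460,260,3)
w=cams.get_image('top'); crop(w,'t3.png',350,180,470,300,5)
"
```

```text
t 3.95 pos [ 0.5948 -0.214   0.0815] xyaw 34.5 tilt z [ 1.e-04 -1.e-04 -1.e+00] F [-1.08 -0.18  0.34] T [-0.02 -0.08  0.02] g 0.062 q [ 0.63  0.39 -0.41  1.62  0.16  1.17 -0.78]
```

View pics/w3.png

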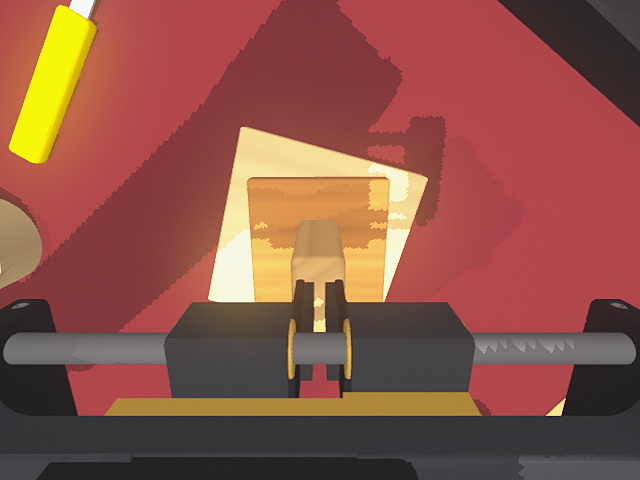

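View pics/s3.png

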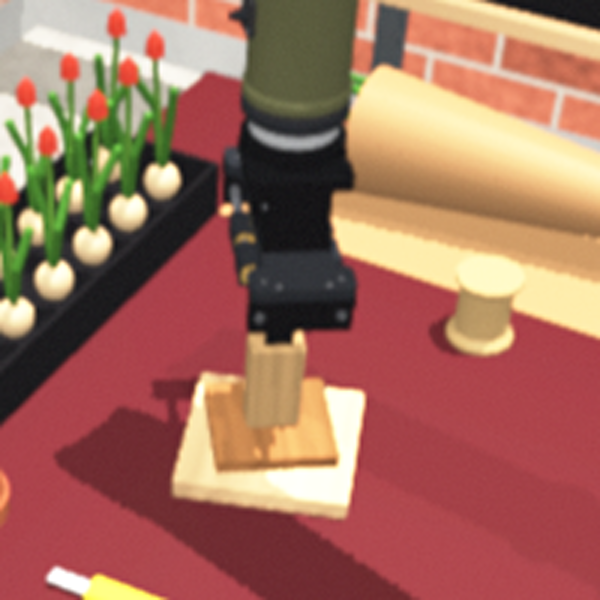

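View pics/t3.png

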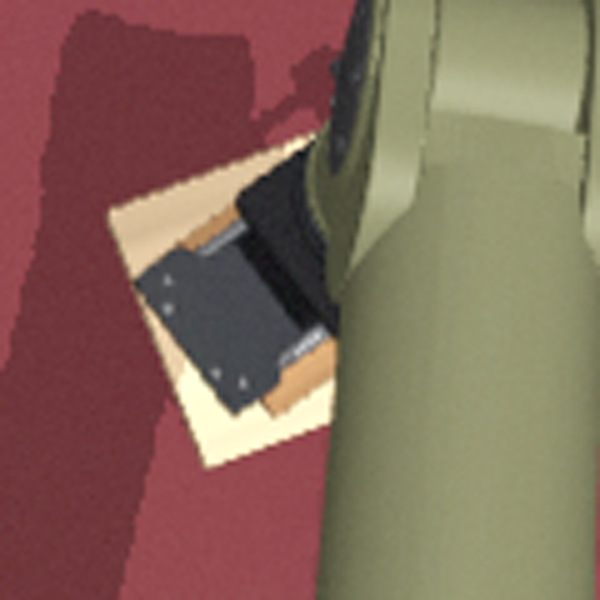

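```bash
python3 -c "
from plan import *
from bench import cams
s=ctrl.get_state();M=Rn.from_rotvec(s['tool_rot']).as_matrix();p=s['position']
for n in ['side','wrist','top']:
    d=cams.get_image(n)
    print(n,'tip',proj(d,p+M@[0,0,.008]).round(1),'tcp',proj(d,p).round(1),'grasp',proj(d,p+M@[0,0,-.011]).round(1),'body',proj(d,p+M@[0,0,-.062]).round(1))
    print(' handle top', [proj(d,p+M@[a,b,0]+[0,0,.112-p[2]]).round(0) for a,b in [(.022,.014),(.022,-.014),(-.022,-.014),(-.022,.014)]])
d=cams.get_image('side'); crop(d,'s4.png',320,120,400,240,5)
print('crop side coordinates: (u-320)*5,(v-120)*5')
"
```

```text
side tip [350.9 185.6] tcp [351.1 182.9] grasp [351.3 179.3] body [352.7 161.6]
 handle top [array([342., 169.]), array([343., 177.]), array([362., 176.]), array([360., 169.])]
wrist tip [316.8 271.3] tcp [316.7 276.5] grasp [316.6 284.2] body [316.  334.5]
 handle top [array([344., 260.]), array([288., 260.]), array([290., 337.]), array([343., 337.])]
top tip [411.3 232.9] tcp [411.8 232.4] grasp [412.4 231.8] body [415.7 228.7]
 handle top [array([413., 220.]), array([403., 227.]), array([414., 242.]), array([424., 235.])]
crop side coordinates: (u-320)*5,(v-120)*5
```

View pics/s4.png

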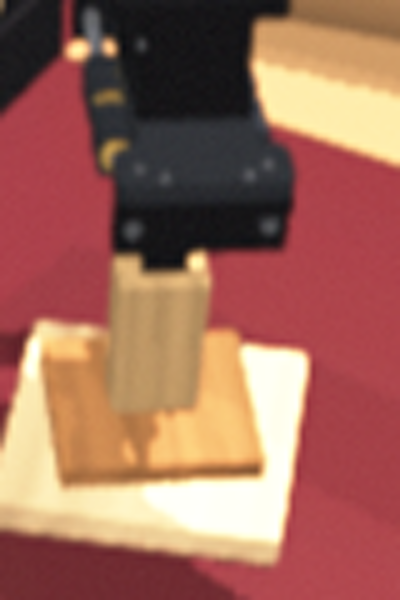

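```bash
python3 -c "
from plan import *
from bench import cams
s=ctrl.get_state();M=Rn.from_rotvec(s['tool_rot']).as_matrix();p=s['position']
d=cams.get_image('wrist'); R=np.array(d['R']);t=np.array(d['t'])
c=-R.T@t
print('cam rel tcp in tool',(M.T@(c-p)).round(3)); print('tip depth',(R@(p+M@[0,0,.008])+t)[2],'handle top depth',(R@[.5935,-.2132,.112]+t)[2])
for y in (.0435,-.0435): print(proj(d,p+M@[.0095,y,.008]),proj(d,p+M@[.0095,y,-.03]),proj(d,p+M@[0.0095,y,-.05]))
"
```

```text
cam rel tcp in tool [ 0.084  0.001 -0.193]
tip depth 0.21733440056511774 handle top depth 0.1808795617399056
[387.71869499 256.88120152] [401.76490666 282.93421129] [411.72485042 301.40798328]
[245.72722243 256.93227961] [230.91253795 283.01400084] [220.40554961 301.51188658]
```

```bash
python3 -c "
from plan import *
from bench import cams
s=ctrl.get_state();M=Rn.from_rotvec(s['tool_rot']).as_matrix();p=s['position']
d=cams.get_image('side')
for zb in (-.03,-.062,-.08,-.1,-.12):
  for yy in (-.095,-.05): print(zb,yy,[proj(d,p+M@[x,yy,zb]).round(1) for x in (.0375,-.0375)])
print(M)
d=cams.get_image('side'); crop(d,'s5.png',300,40,420,200,4)
"
```

```text
-0.03 -0.095 [array([340.5, 199.7]), array([374.1, 198.3])]
-0.03 -0.05 [array([338.3, 186.9]), array([371. , 185.6])]
-0.062 -0.095 [array([341.2, 188.3]), array([375.5, 186.9])]
-0.062 -0.05 [array([338.9, 175.6]), array([372.3, 174.3])]
-0.08 -0.095 [array([341.6, 181.7]), array([376.2, 180.4])]
-0.08 -0.05 [array([339.3, 169. ]), array([373. , 167.7])]
-0.1 -0.095 [array([342. , 174.2]), array([377.2, 172.9])]
-0.1 -0.05 [array([339.7, 161.5]), array([373.8, 160.3])]
-0.12 -0.095 [array([342.5, 166.5]), array([378.1, 165.2])]
-0.12 -0.05 [array([340.1, 153.9]), array([374.7, 152.7])]
[[ 8.24129560e-01  5.66401332e-01 -2.13138943e-05]
 [ 5.66401328e-01 -8.24129558e-01 -8.86307247e-05]
 [-6.77659707e-05  6.09709821e-05 -9.99999996e-01]]
```

View pics/s5.png

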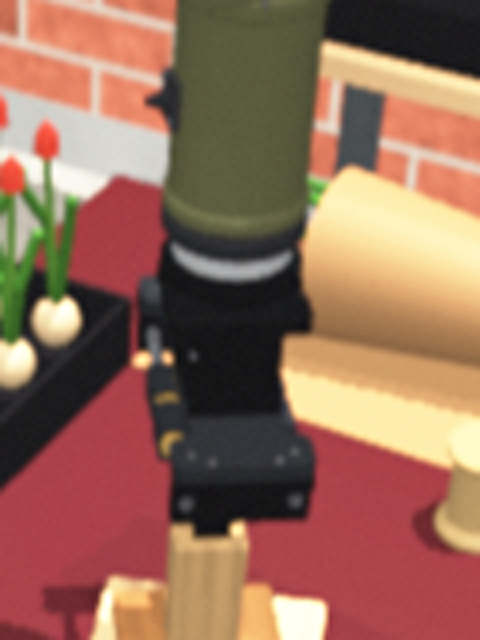

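The reading does not match the pictures. In both the side and wrist views the fingertips are about 30 mm behind the reported TCP, at roughly z=0.111, when they should be 8 mm ahead of it. The gripper's body is off by a similar amount (~40–50 mm). The fingers closed just above the handle, so I'll open, go down about 40 mm more, and check by eye.

>>> carry_out:
  rows:
    - {"offset": [0,0,0],"rot": [0,0,0],"gripper": 1}
    - {"offset": [0,0,0],"rot": [0,0,0],"gripper": 1}
    - {"offset": [0,0,0],"rot": [0,0,0],"gripper": 1}
    - {"offset": [0,0,0],"rot": [0,0,0],"gripper": 1}
    - {"offset": [0,0,0],"rot": [0,0,0],"gripper": 1}
    - {"offset": [0,0,0],"rot": [0,0,0],"gripper": 1}
    - {"offset": [0,0,0],"rot": [0,0,0],"gripper": 1}
    - {"offset": [0,0,0.01],"rot": [0,0,0],"gripper": 1}
    - {"offset": [0,0,0.01],"rot": [0,0,0],"gripper": 1}
    - {"offset": [0,0,0],"rot": [0,0,0],"gripper": 1}

```text
time: 5.7
position: [0.5935, -0.2136, 0.0598]
tool_rot: [-2.999, -0.931, 0.004]
ft_force: [-1.4, -0.3, 0.5]
grip_width: 0.982
```

>>> carry_out:
  rows:
    - {"offset": [0,0,0.01],"rot": [0,0,0],"gripper": 1}
    - {"offset": [0,0,0.01],"rot": [0,0,0],"gripper": 1}
    - {"offset": [0,0,0],"rot": [0,0,0],"gripper": 1}

```text
time: 6.08
position: [0.5937, -0.2138, 0.0402]
tool_rot: [-2.999, -0.931, 0.003]
ft_force: [-0.1, 0.2, 0.6]
grip_width: 0.997
```

```bash
python3 -c "
from plan import *
from bench import cams
plan()
w=cams.get_image('wrist'); cv2.imwrite('pics/w6.png',w['img'][:,:,::-1])
d=cams.get_image('side'); crop(d,'s6.png',320,120,400,240,5)
"
```

```text
t 6.08 pos [ 0.5937 -0.2138  0.0402] xyaw 34.5 tilt z [-2.2e-03  7.0e-04 -1.0e+00] F [-0.15  0.18  0.63] T [-0.01 -0.01 -0.  ] g 0.997 q [ 0.62  0.43 -0.4   1.66  0.18  1.1  -0.8 ]
```

View pics/w6.png

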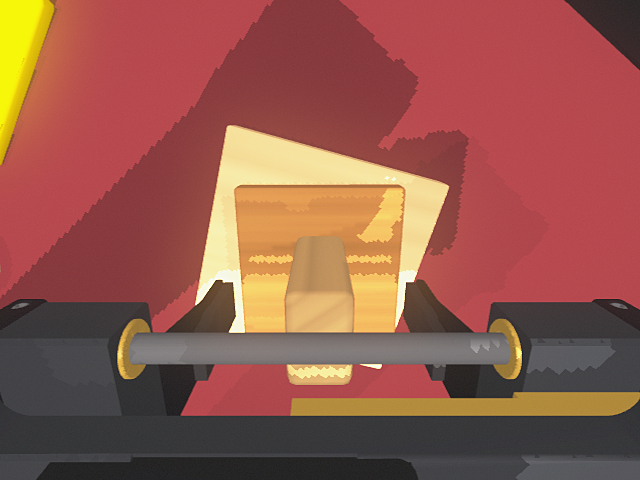

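View pics/s6.png

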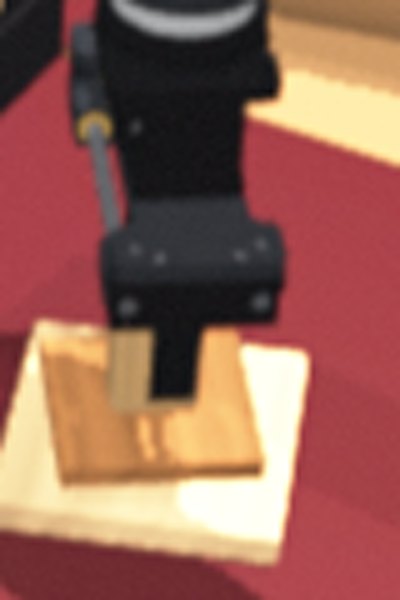

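The near finger now overlaps the handle's front face in the side view, and the handle is centred at u≈319 in the wrist view. Closing.

>>> carry_out:
  rows:
    - {"offset": [0,0,0],"rot": [0,0,0],"gripper": 0}
    - {"offset": [0,0,0],"rot": [0,0,0],"gripper": 0}
    - {"offset": [0,0,0],"rot": [0,0,0],"gripper": 0}
    - {"offset": [0,0,0],"rot": [0,0,0],"gripper": 0}
    - {"offset": [0,0,0],"rot": [0,0,0],"gripper": 0}
    - {"offset": [0,0,0],"rot": [0,0,0],"gripper": 0}
    - {"offset": [0,0,0],"rot": [0,0,0],"gripper": 0}
    - {"offset": [0,0,0],"rot": [0,0,0],"gripper": 0}
    - {"offset": [0,0,0],"rot": [0,0,0],"gripper": 0}
  grip_force: 55

```text
time: 7.3
position: [0.5947, -0.2139, 0.0415]
tool_rot: [-3.0, -0.932, 0.0]
ft_force: [0.2, 0.5, -0.3]
grip_width: 0.32
```

```bash
python3 -c "
from plan import *
plan()
"
```

```text
t 7.3 pos [ 0.5947 -0.2139  0.0415] xyaw 34.51 tilt z [-2.e-04  0.e+00 -1.e+00] F [ 0.24  0.46 -0.32] T [-0.01  0.03 -0.02] g 0.32 q [ 0.62  0.42 -0.4   1.66  0.18  1.1  -0.8 ]
```

Opening 0.32 is 28 mm, the handle's width. Lifting.

>>> carry_out:
  rows:
    - {"offset": [0,0,-0.01],"rot": [0,0,0],"gripper": 0}
    - {"offset": [0,0,-0.02],"rot": [0,0,0],"gripper": 0}
    - {"offset": [0,0,-0.03],"rot": [0,0,0],"gripper": 0}
    - {"offset": [0,0,-0.03],"rot": [0,0,0],"gripper": 0}
    - {"offset": [0,0,-0.01],"rot": [0,0,0],"gripper": 0}
    - {"offset": [0,0,0],"rot": [0,0,0],"gripper": 0}

```text
time: 8.05
position: [0.5952, -0.2142, 0.1425]
tool_rot: [2.999, 0.931, 0.002]
ft_force: [-1.3, 0.1, -2.1]
grip_width: 0.322
```

```bash
python3 -c "
from plan import *
from bench import cams
plan([.545,.180,.15],75)
d=cams.get_image('side'); crop(d,'s7.png',280,60,440,220,3)
"
```

```text
t 8.05 pos [ 0.5952 -0.2142  0.1425] xyaw 34.5 tilt z [ 1.5e-03 -9.0e-04 -1.0e+00] F [-1.3   0.06 -2.15] T [-0.01 -0.02 -0.01] g 0.322 q [ 0.64  0.34 -0.42  1.55  0.14  1.28 -0.77]
world d [-0.0502  0.3942  0.0075] tool d [ 0.1819 -0.3533 -0.0079]
rz tool -40.50160602716523 turn
```

View pics/s7.png

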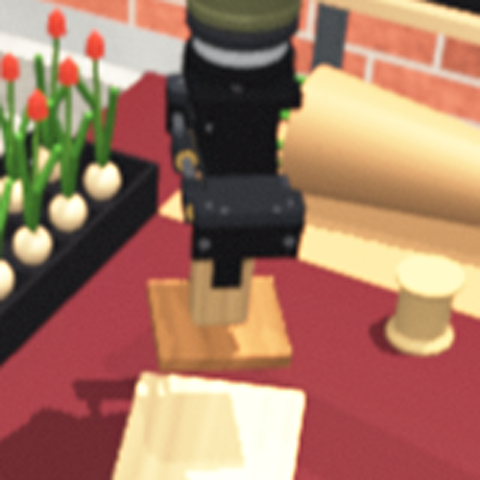

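>>> carry_out:
  rows:
    - {"offset": [0.01,-0.02,0],"rot": [0,0,0],"gripper": 0}
    - {"offset": [0.022,-0.043,0],"rot": [0,0,0],"gripper": 0}
    - {"offset": [0.022,-0.043,0],"rot": [0,0,0],"gripper": 0}
    - {"offset": [0.022,-0.043,0],"rot": [0,0,0],"gripper": 0}
    - {"offset": [0.022,-0.043,0],"rot": [0,0,0],"gripper": 0}
    - {"offset": [0.022,-0.043,0],"rot": [0,0,0],"gripper": 0}
    - {"offset": [0.022,-0.043,0],"rot": [0,0,0],"gripper": 0}
    - {"offset": [0.022,-0.043,0],"rot": [0,0,0],"gripper": 0}
    - {"offset": [0.018,-0.032,0],"rot": [0,0,0],"gripper": 0}
    - {"offset": [0,0,0],"rot": [0,0,0],"gripper": 0}

```text
time: 9.35
position: [0.5414, 0.1863, 0.1407]
tool_rot: [-2.993, -0.944, 0.003]
ft_force: [0.1, -0.4, -2.5]
grip_width: 0.316
```

>>> carry_out:
  rows:
    - {"offset": [0,0,0],"rot": [0,0,-10.1],"gripper": 0}
    - {"offset": [0,0,0],"rot": [0,0,-10.1],"gripper": 0}
    - {"offset": [0,0,0],"rot": [0,0,-10.1],"gripper": 0}
    - {"offset": [0,0,0],"rot": [0,0,-10.1],"gripper": 0}
    - {"offset": [0,0,0],"rot": [0,0,0],"gripper": 0}

```text
time: 9.98
position: [0.5437, 0.1798, 0.1406]
tool_rot: [-2.495, -1.907, 0.003]
ft_force: [1.1, 0.6, -2.6]
grip_width: 0.32
```

```bash
python3 -c "
from plan import *
from bench import cams
plan([.545,.180,.10],75)
d=cams.get_image('side'); crop(d,'s8.png',180,180,400,400,3)
d=cams.get_image('top'); crop(d,'t8.png',170,180,330,340,4)
d=cams.get_image('wrist'); cv2.imwrite('pics/w8.png',d['img'][:,:,::-1])
"
```

```text
t 9.97 pos [0.5437 0.1798 0.1406] xyaw 74.79 tilt z [-1.8e-03 -6.0e-04 -1.0e+00] F [ 1.12  0.61 -2.56] T [-0.   -0.07 -0.03] g 0.32 q [ 0.27  0.26 -0.74  1.69  0.19  1.26 -0.77]
world d [ 0.0013  0.0002 -0.0406] tool d [0.0006 0.0013 0.0406]
rz tool -0.2124599331224175 turn
```

View pics/s8.png

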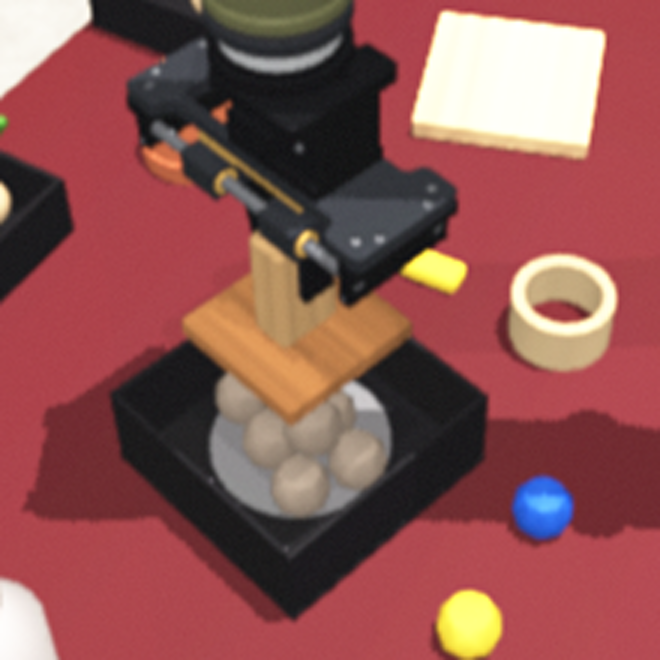

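View pics/w8.png

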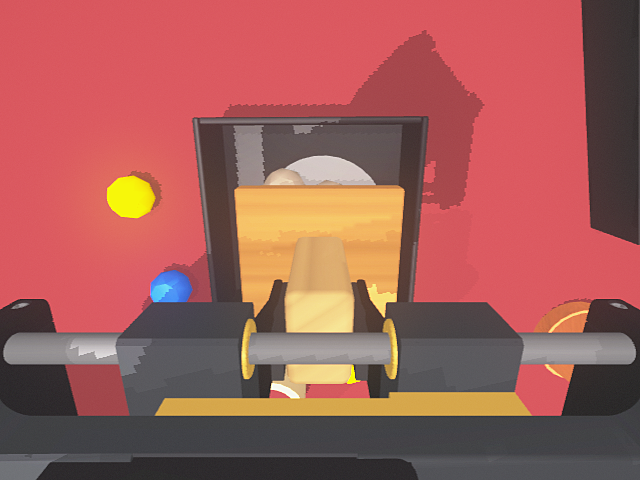

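View pics/t8.png

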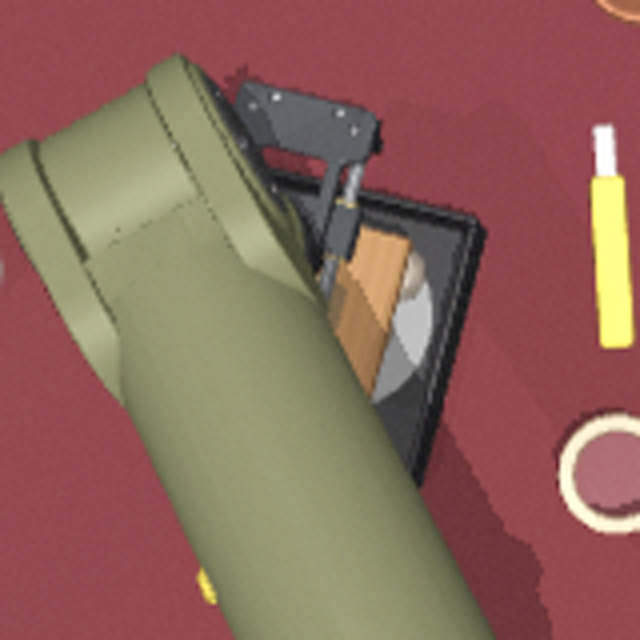

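>>> carry_out:
  rows:
    - {"offset": [0.001,0.001,0.015],"rot": [0,0,0],"gripper": 0}
    - {"offset": [0,0,0.015],"rot": [0,0,0],"gripper": 0}
    - {"offset": [0,0,0.012],"rot": [0,0,0],"gripper": 0}
    - {"offset": [0,0,0.005],"rot": [0,0,0],"gripper": 0}
    - {"offset": [0,0,0],"rot": [0,0,0],"gripper": 0}

```text
time: 10.75
position: [0.5457, 0.1807, 0.094]
tool_rot: [-2.494, -1.91, 0.001]
ft_force: [-0.4, -0.4, -2.6]
grip_width: 0.317
```

>>> carry_out:
  rows:
    - {"offset": [0,0,0.002],"rot": [0,0,0],"gripper": 0}
    - {"offset": [0,0,0.002],"rot": [0,0,0],"gripper": 0}

```text
time: 11.0
position: [0.5464, 0.1808, 0.0909]
tool_rot: [2.494, 1.91, 0.001]
ft_force: [0.5, 0.0, -2.0]
grip_width: 0.315
```

>>> carry_out:
  rows:
    - {"offset": [0,0,0.002],"rot": [0,0,0],"gripper": 0}
    - {"offset": [0,0,0.002],"rot": [0,0,0],"gripper": 0}

```text
time: 11.25
position: [0.5461, 0.1807, 0.0865]
tool_rot: [2.494, 1.91, 0.0]
ft_force: [-0.6, -1.0, -2.4]
grip_width: 0.316
```

>>> carry_out:
  rows:
    - {"offset": [0,0,0.001],"rot": [0,0,0],"gripper": 0}
    - {"offset": [0,0,0.001],"rot": [0,0,0],"gripper": 0}

```text
time: 11.5
position: [0.546, 0.1807, 0.0845]
tool_rot: [2.494, 1.91, -0.0]
ft_force: [0.5, 0.2, -2.3]
grip_width: 0.316
```

>>> carry_out:
  rows:
    - {"offset": [0,0,0.001],"rot": [0,0,0],"gripper": 0}
    - {"offset": [0,0,0.001],"rot": [0,0,0],"gripper": 0}

```text
time: 11.75
position: [0.5463, 0.1809, 0.083]
tool_rot: [2.494, 1.91, 0.001]
ft_force: [-1.1, -0.2, 0.4]
grip_width: 0.321
```

Contact at a foot height of about 0.060, as expected. Pressing on in 1 mm steps.

>>> carry_out:
  rows:
    - {"offset": [0,0,0.001],"rot": [0,0,0],"gripper": 0}
    - {"offset": [0,0,0],"rot": [0,0,0],"gripper": 0}

```text
time: 12.0
position: [0.5465, 0.181, 0.0819]
tool_rot: [2.494, 1.91, 0.002]
ft_force: [-0.3, 0.7, 1.1]
grip_width: 0.318
```

>>> carry_out:
  rows:
    - {"offset": [0,0,0.001],"rot": [0,0,0],"gripper": 0}
    - {"offset": [0,0,0],"rot": [0,0,0],"gripper": 0}

```text
time: 12.25
position: [0.5458, 0.1805, 0.0801]
tool_rot: [-2.494, -1.91, 0.001]
ft_force: [0.0, -0.2, -1.3]
grip_width: 0.321
```

>>> carry_out:
  rows:
    - {"offset": [0,0,0.001],"rot": [0,0,0],"gripper": 0}
    - {"offset": [0,0,0],"rot": [0,0,0],"gripper": 0}

```text
time: 12.5
position: [0.5457, 0.1805, 0.0791]
tool_rot: [-2.494, -1.91, 0.001]
ft_force: [-0.2, 0.0, -2.7]
grip_width: 0.311
```

Pebbles are yielding. Continuing.

>>> carry_out:
  rows:
    - {"offset": [0,0,0.001],"rot": [0,0,0],"gripper": 0}
    - {"offset": [0,0,0.001],"rot": [0,0,0],"gripper": 0}

```text
time: 12.75
position: [0.5459, 0.1807, 0.0774]
tool_rot: [-2.494, -1.91, 0.0]
ft_force: [-0.2, 0.3, -1.6]
grip_width: 0.316
```

>>> carry_out:
  rows:
    - {"offset": [0,0,0.001],"rot": [0,0,0],"gripper": 0}
    - {"offset": [0,0,0.001],"rot": [0,0,0],"gripper": 0}

```text
time: 13.0
position: [0.546, 0.1807, 0.0754]
tool_rot: [2.494, 1.91, -0.0]
ft_force: [0.9, -0.5, -2.0]
grip_width: 0.32
```

>>> carry_out:
  rows:
    - {"offset": [0,0,0.001],"rot": [0,0,0],"gripper": 0}
    - {"offset": [0,0,0.001],"rot": [0,0,0],"gripper": 0}

```text
time: 13.25
position: [0.546, 0.1807, 0.0734]
tool_rot: [2.494, 1.91, -0.0]
ft_force: [0.2, 0.7, -1.6]
grip_width: 0.316
```

```bash
python3 -c "
from plan import *
from bench import cams
plan()
d=cams.get_image('side'); crop(d,'s9.png',200,220,360,400,4)
"
```

```text
t 13.25 pos [0.546  0.1807 0.0734] xyaw 74.9 tilt z [-0.e+00 -1.e-04 -1.e+00] F [ 0.15  0.68 -1.61] T [-0.04 -0.08 -0.06] g 0.316 q [ 0.25  0.33 -0.72  1.76  0.24  1.14 -0.81]
```

View pics/s9.png

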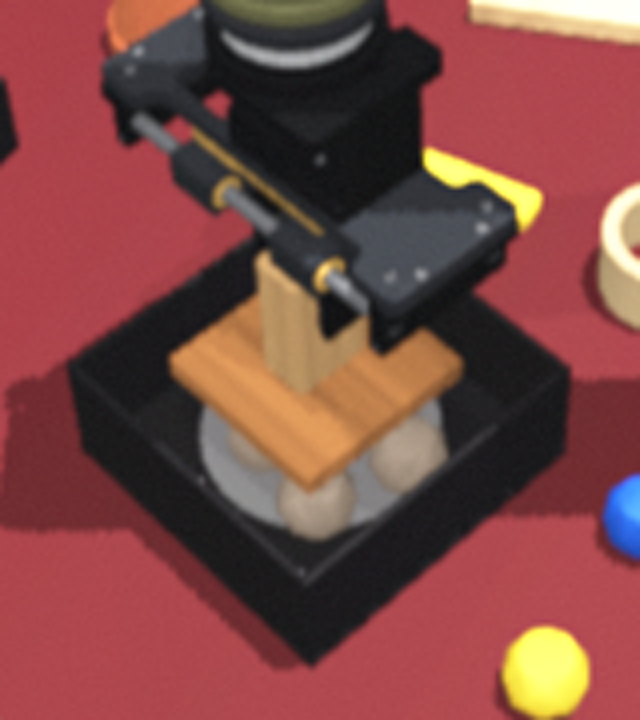

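>>> carry_out:
  rows:
    - {"offset": [0,0,0.001],"rot": [0,0,0],"gripper": 0}
    - {"offset": [0,0,0.001],"rot": [0,0,0],"gripper": 0}

```text
time: 13.55
position: [0.5461, 0.1808, 0.0715]
tool_rot: [2.494, 1.91, 0.0]
ft_force: [0.7, 0.1, -1.7]
grip_width: 0.315
```

>>> carry_out:
  rows:
    - {"offset": [0,0,0.001],"rot": [0,0,0],"gripper": 0}
    - {"offset": [0,0,0.001],"rot": [0,0,0],"gripper": 0}

```text
time: 13.8
position: [0.5459, 0.1806, 0.0693]
tool_rot: [-2.494, -1.91, 0.001]
ft_force: [0.7, 0.2, -2.4]
grip_width: 0.315
```

>>> carry_out:
  rows:
    - {"offset": [0,0,0.0005],"rot": [0,0,0],"gripper": 0}
    - {"offset": [0,0,0.0005],"rot": [0,0,0],"gripper": 0}

```text
time: 14.05
position: [0.546, 0.1807, 0.0684]
tool_rot: [2.494, 1.91, -0.0]
ft_force: [-0.1, 0.8, -2.4]
grip_width: 0.314
```

>>> carry_out:
  rows:
    - {"offset": [0,0,0.0005],"rot": [0,0,0],"gripper": 0}
    - {"offset": [0,0,0.0005],"rot": [0,0,0],"gripper": 0}

```text
time: 14.3
position: [0.546, 0.1807, 0.0675]
tool_rot: [2.494, 1.91, -0.0]
ft_force: [-1.0, 0.1, -2.7]
grip_width: 0.314
```

>>> carry_out:
  rows:
    - {"offset": [0,0,0.0005],"rot": [0,0,0],"gripper": 0}
    - {"offset": [0,0,0.0005],"rot": [0,0,0],"gripper": 0}

```text
time: 14.55
position: [0.546, 0.1807, 0.0665]
tool_rot: [2.494, 1.91, -0.0]
ft_force: [1.3, 0.4, -2.9]
grip_width: 0.316
```

>>> carry_out:
  rows:
    - {"offset": [0,0,0.0005],"rot": [0,0,0],"gripper": 0}
    - {"offset": [0,0,0.0005],"rot": [0,0,0],"gripper": 0}

```text
time: 14.8
position: [0.546, 0.1807, 0.0655]
tool_rot: [2.494, 1.91, -0.0]
ft_force: [-0.7, -1.1, -3.1]
grip_width: 0.313
```

>>> carry_out:
  rows:
    - {"offset": [0,0,0.0005],"rot": [0,0,0],"gripper": 0}
    - {"offset": [0,0,0.0005],"rot": [0,0,0],"gripper": 0}

```text
time: 15.05
position: [0.546, 0.1807, 0.0645]
tool_rot: [2.494, 1.91, -0.0]
ft_force: [-0.3, -0.2, -2.5]
grip_width: 0.319
```

>>> carry_out:
  rows:
    - {"offset": [0,0,0.0005],"rot": [0,0,0],"gripper": 0}
    - {"offset": [0,0,0.0005],"rot": [0,0,0],"gripper": 0}

```text
time: 15.3
position: [0.546, 0.1807, 0.0635]
tool_rot: [2.494, 1.91, -0.0]
ft_force: [0.0, -0.1, -1.9]
grip_width: 0.314
```

>>> carry_out:
  rows:
    - {"offset": [0,0,0.0005],"rot": [0,0,0],"gripper": 0}
    - {"offset": [0,0,0.0005],"rot": [0,0,0],"gripper": 0}

```text
time: 15.55
position: [0.546, 0.1807, 0.0625]
tool_rot: [2.494, 1.91, -0.0]
ft_force: [-0.0, 0.7, -1.7]
grip_width: 0.318
```

>>> carry_out:
  rows:
    - {"offset": [0,0,0.0005],"rot": [0,0,0],"gripper": 0}
    - {"offset": [0,0,0.0005],"rot": [0,0,0],"gripper": 0}

```text
time: 15.8
position: [0.546, 0.1807, 0.0615]
tool_rot: [2.494, 1.91, -0.0]
ft_force: [0.6, 0.3, -1.8]
grip_width: 0.319
```

```bash
python3 -c "
from plan import *
from bench import cams
plan()
d=cams.get_image('side'); crop(d,'s10.png',200,220,360,400,4)
d=cams.get_image('wrist'); cv2.imwrite('pics/w10.png',d['img'][:,:,::-1])
"
```

```text
t 15.8 pos [0.546  0.1807 0.0615] xyaw 74.9 tilt z [ 0.e+00 -1.e-04 -1.e+00] F [ 0.58  0.33 -1.8 ] T [ 0.03 -0.09 -0.01] g 0.319 q [ 0.24  0.35 -0.72  1.77  0.25  1.11 -0.82]
```

View pics/s10.png

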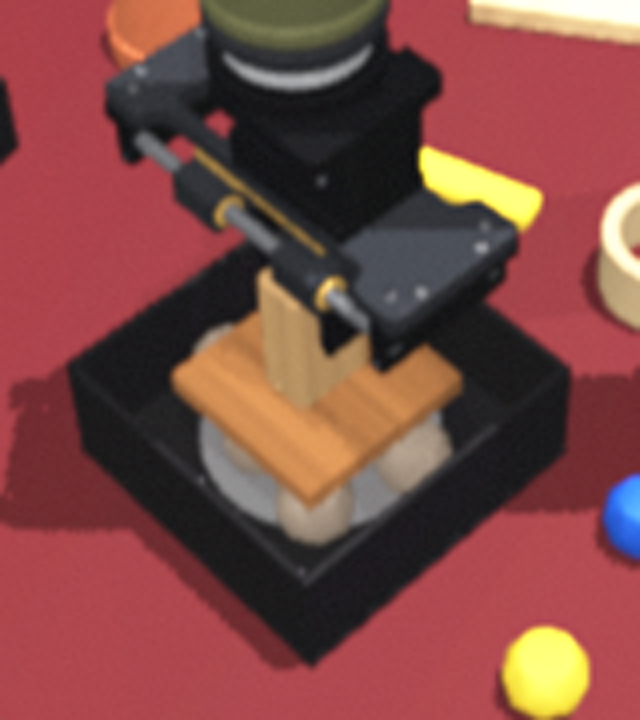

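View pics/w10.png

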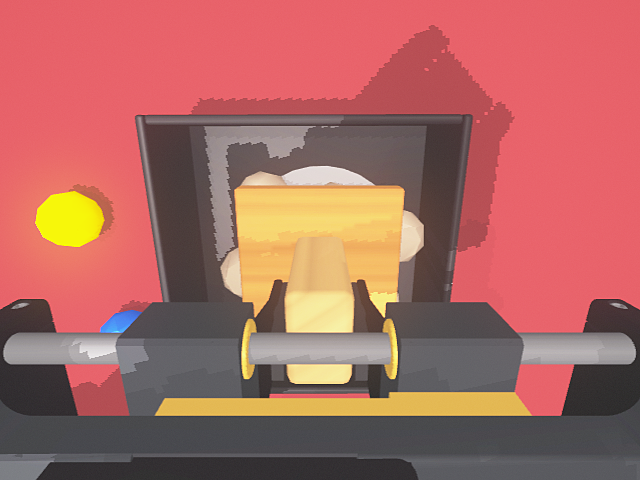

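>>> carry_out:
  rows:
    - {"offset": [0,0,0.0005],"rot": [0,0,0],"gripper": 0}
    - {"offset": [0,0,0.0005],"rot": [0,0,0],"gripper": 0}

```text
time: 16.15
position: [0.546, 0.1807, 0.0605]
tool_rot: [2.494, 1.91, -0.0]
ft_force: [-0.3, -0.5, -2.9]
grip_width: 0.314
```

>>> carry_out:
  rows:
    - {"offset": [0,0,0.0005],"rot": [0,0,0],"gripper": 0}
    - {"offset": [0,0,0],"rot": [0,0,0],"gripper": 0}

```text
time: 16.4
position: [0.546, 0.1807, 0.06]
tool_rot: [2.494, 1.91, -0.0]
ft_force: [0.3, 0.2, -3.3]
grip_width: 0.315
```

>>> carry_out:
  rows:
    - {"offset": [0,0,0.0005],"rot": [0,0,0],"gripper": 0}
    - {"offset": [0,0,0],"rot": [0,0,0],"gripper": 0}

```text
time: 16.65
position: [0.546, 0.1807, 0.0595]
tool_rot: [2.494, 1.91, -0.0]
ft_force: [-0.2, -0.1, -2.8]
grip_width: 0.316
```

>>> carry_out:
  rows:
    - {"offset": [0,0,0.0005],"rot": [0,0,0],"gripper": 0}
    - {"offset": [0,0,0],"rot": [0,0,0],"gripper": 0}

```text
time: 16.9
position: [0.546, 0.1807, 0.059]
tool_rot: [2.494, 1.91, -0.0]
ft_force: [-0.5, -0.9, -3.0]
grip_width: 0.318
```

>>> carry_out:
  rows:
    - {"offset": [0,0,0.0003],"rot": [0,0,0],"gripper": 0}
    - {"offset": [0,0,0],"rot": [0,0,0],"gripper": 0}

```text
time: 17.15
position: [0.546, 0.1807, 0.0587]
tool_rot: [2.494, 1.91, -0.0]
ft_force: [-0.1, 0.6, -2.9]
grip_width: 0.321
```

>>> carry_out:
  rows:
    - {"offset": [0,0,0.0003],"rot": [0,0,0],"gripper": 0}
    - {"offset": [0,0,0],"rot": [0,0,0],"gripper": 0}

```text
time: 17.4
position: [0.5461, 0.1807, 0.0585]
tool_rot: [2.494, 1.91, -0.0]
ft_force: [-0.5, 0.1, -1.0]
grip_width: 0.32
```

>>> carry_out:
  rows:
    - {"offset": [0,0,0.0003],"rot": [0,0,0],"gripper": 0}
    - {"offset": [0,0,0],"rot": [0,0,0],"gripper": 0}

```text
time: 17.65
position: [0.546, 0.1808, 0.0585]
tool_rot: [2.494, 1.91, -0.0]
ft_force: [0.1, -1.0, 1.2]
grip_width: 0.319
```

>>> carry_out:
  rows:
    - {"offset": [0,0,0.0003],"rot": [0,0,0],"gripper": 0}
    - {"offset": [0,0,0],"rot": [0,0,0],"gripper": 0}

```text
time: 17.9
position: [0.5461, 0.1807, 0.0585]
tool_rot: [2.494, 1.91, -0.0]
ft_force: [-3.0, -1.3, 6.1]
grip_width: 0.314
```

Hard layer reached with the foot at 0.035, exactly one pebble high, and the push is now about 9 N. Raising it to 15 N in small steps.

>>> carry_out:
  rows:
    - {"offset": [0,0,0.0002],"rot": [0,0,0],"gripper": 0}
    - {"offset": [0,0,0],"rot": [0,0,0],"gripper": 0}

```text
time: 18.15
position: [0.5461, 0.1808, 0.0585]
tool_rot: [2.494, 1.91, -0.0]
ft_force: [-2.0, -1.5, 5.6]
grip_width: 0.321
```

>>> carry_out:
  rows:
    - {"offset": [0,0,0.0001],"rot": [0,0,0],"gripper": 0}
    - {"offset": [0,0,0],"rot": [0,0,0],"gripper": 0}

```text
time: 18.4
position: [0.5461, 0.1807, 0.0585]
tool_rot: [2.494, 1.91, -0.0]
ft_force: [-3.6, -1.5, 7.3]
grip_width: 0.319
```

>>> carry_out:
  rows:
    - {"offset": [0,0,0.0002],"rot": [0,0,0],"gripper": 0}
    - {"offset": [0,0,0],"rot": [0,0,0],"gripper": 0}

```text
time: 18.65
position: [0.5461, 0.1807, 0.0585]
tool_rot: [2.494, 1.91, -0.0]
ft_force: [-3.4, -1.4, 8.6]
grip_width: 0.322
```

>>> carry_out:
  rows:
    - {"offset": [0,0,0.0002],"rot": [0,0,0],"gripper": 0}
    - {"offset": [0,0,0],"rot": [0,0,0],"gripper": 0}

```text
time: 18.9
position: [0.5461, 0.1807, 0.0585]
tool_rot: [2.493, 1.91, -0.0]
ft_force: [-4.5, -1.6, 9.9]
grip_width: 0.323
```

>>> carry_out:
  rows:
    - {"offset": [0,0,0.0003],"rot": [0,0,0],"gripper": 0}
    - {"offset": [0,0,0],"rot": [0,0,0],"gripper": 0}

```text
time: 19.15
position: [0.5461, 0.1808, 0.0585]
tool_rot: [2.493, 1.91, -0.0]
ft_force: [-4.0, -3.1, 11.6]
grip_width: 0.317
```

>>> carry_out:
  rows:
    - {"offset": [0,0,0],"rot": [0,0,0],"gripper": 0}
    - {"offset": [0,0,0],"rot": [0,0,0],"gripper": 0}

```text
time: 19.4
position: [0.5461, 0.1807, 0.0585]
tool_rot: [2.493, 1.91, -0.0]
ft_force: [-5.1, -3.0, 11.7]
grip_width: 0.316
```

About 14.4 N now. Holding for over a second and taking a picture.

>>> carry_out:
  rows:
    - {"offset": [0,0,0.0001],"rot": [0,0,0],"gripper": 0}
    - {"offset": [0,0,0],"rot": [0,0,0],"gripper": 0}
    - {"offset": [0,0,0],"rot": [0,0,0],"gripper": 0}
    - {"offset": [0,0,0],"rot": [0,0,0],"gripper": 0}
    - {"offset": [0,0,0],"rot": [0,0,0],"gripper": 0}
    - {"offset": [0,0,0],"rot": [0,0,0],"gripper": 0}
    - {"offset": [0,0,0],"rot": [0,0,0],"gripper": 0}
    - {"offset": [0,0,0],"rot": [0,0,0],"gripper": 0}
    - {"offset": [0,0,0],"rot": [0,0,0],"gripper": 0}

```text
time: 20.52
position: [0.5462, 0.1807, 0.0585]
tool_rot: [2.493, 1.91, -0.0]
ft_force: [-5.2, -2.9, 12.2]
grip_width: 0.32
```

```bash
python3 -c "
from plan import *
from bench import cams
plan()
d=cams.get_image('side'); crop(d,'s11.png',200,220,360,400,4)
"
```

```text
t 20.52 pos [0.5462 0.1807 0.0585] xyaw 74.9 tilt z [ 5.e-04 -9.e-04 -1.e+00] F [-5.24 -2.95 12.2 ] T [-0.47  1.09  0.03] g 0.32 q [ 0.24  0.35 -0.72  1.78  0.26  1.11 -0.82]
```

View pics/s11.png

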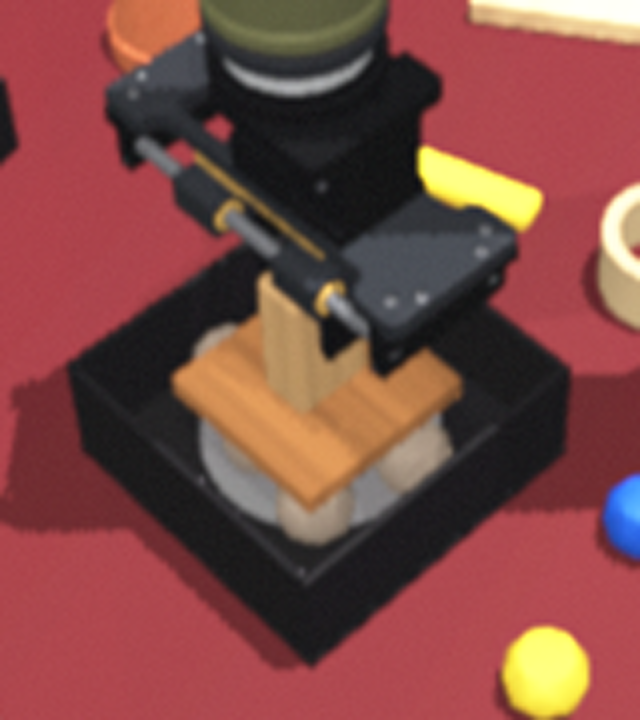

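>>> carry_out:
  rows:
    - {"offset": [0,0,-0.0005],"rot": [0,0,0],"gripper": 0}
    - {"offset": [0,0,-0.001],"rot": [0,0,0],"gripper": 0}
    - {"offset": [0,0,-0.005],"rot": [0,0,0],"gripper": 0}
    - {"offset": [0,0,-0.02],"rot": [0,0,0],"gripper": 0}
    - {"offset": [0,0,-0.03],"rot": [0,0,0],"gripper": 0}
    - {"offset": [0,0,-0.025],"rot": [0,0,0],"gripper": 0}
    - {"offset": [0,0,0],"rot": [0,0,0],"gripper": 0}

```text
time: 21.45
position: [0.5479, 0.1817, 0.1412]
tool_rot: [2.492, 1.909, 0.008]
ft_force: [0.0, -0.2, -2.1]
grip_width: 0.321
```

```bash
python3 -c "
from plan import *
from bench import cams
plan([.591,-.2104,.14],34.7)
d=cams.get_image('side'); crop(d,'s12.png',200,220,360,400,4)
d=cams.get_image('wrist'); cv2.imwrite('pics/w12.png',d['img'][:,:,::-1])
"
```

```text
t 21.45 pos [0.5479 0.1817 0.1412] xyaw 74.9 tilt z [ 0.0054  0.0013 -1.    ] F [ 0.04 -0.21 -2.06] T [-0.03 -0.08 -0.03] g 0.321 q [ 0.27  0.27 -0.74  1.69  0.19  1.25 -0.78]
world d [ 0.0431 -0.3921 -0.0012] tool d [-0.3673  0.1437  0.0009]
rz tool 40.20106504457891 turn
```

View pics/s12.png

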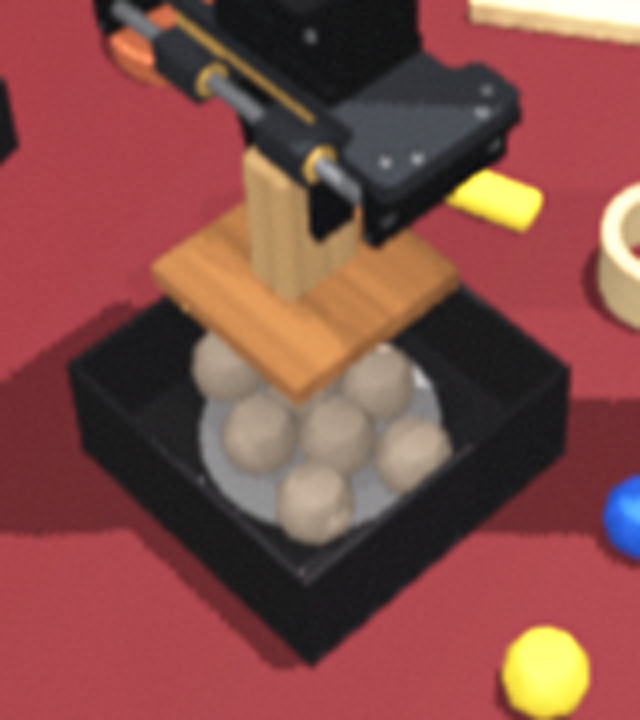

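View pics/w12.png

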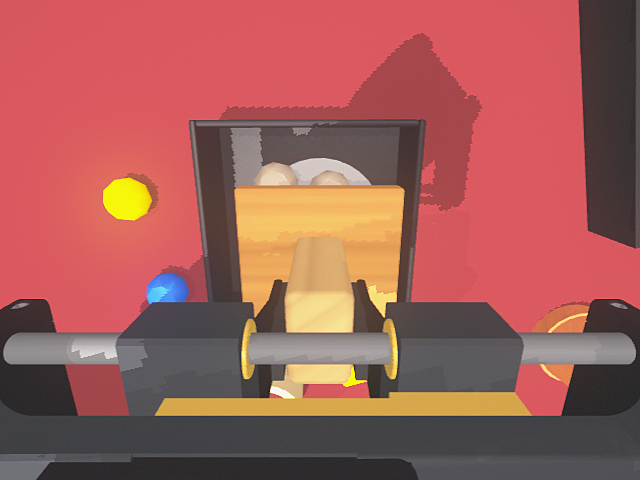

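>>> carry_out:
  rows:
    - {"offset": [0,0,0],"rot": [0,0,10.05],"gripper": 0}
    - {"offset": [0,0,0],"rot": [0,0,10.05],"gripper": 0}
    - {"offset": [0,0,0],"rot": [0,0,10.05],"gripper": 0}
    - {"offset": [0,0,0],"rot": [0,0,10.05],"gripper": 0}
    - {"offset": [0,0,0],"rot": [0,0,0],"gripper": 0}

```text
time: 22.18
position: [0.5451, 0.1804, 0.1368]
tool_rot: [2.998, 0.94, -0.004]
ft_force: [1.2, 0.6, -2.5]
grip_width: 0.319
```

>>> carry_out:
  rows:
    - {"offset": [-0.01,0.02,0],"rot": [0,0,0],"gripper": 0}
    - {"offset": [-0.023,0.042,0],"rot": [0,0,0],"gripper": 0}
    - {"offset": [-0.023,0.042,0],"rot": [0,0,0],"gripper": 0}
    - {"offset": [-0.023,0.042,0],"rot": [0,0,0],"gripper": 0}
    - {"offset": [-0.023,0.042,0],"rot": [0,0,0],"gripper": 0}
    - {"offset": [-0.023,0.042,0],"rot": [0,0,0],"gripper": 0}
    - {"offset": [-0.023,0.042,0],"rot": [0,0,0],"gripper": 0}
    - {"offset": [-0.022,0.042,0],"rot": [0,0,0],"gripper": 0}
    - {"offset": [-0.018,0.033,0],"rot": [0,0,0],"gripper": 0}
    - {"offset": [0,0,0],"rot": [0,0,0],"gripper": 0}

```text
time: 23.42
position: [0.5875, -0.2168, 0.1366]
tool_rot: [3.0, 0.931, -0.004]
ft_force: [-0.6, 0.9, -3.2]
grip_width: 0.317
```

```bash
python3 -c "
from plan import *
from bench import cams
plan([.591,-.2104,.0415],34.7)
d=cams.get_image('top'); crop(d,'t13.png',195,205,305,310,5)
d=cams.get_image('side'); crop(d,'s13.png',210,255,350,385,5)
cv2.imwrite('pics/sf13.png',d['img'][:,:,::-1])
"
```

```text
t 23.43 pos [ 0.5875 -0.2168  0.1366] xyaw 34.5 tilt z [-0.0024 -0.0013 -1.    ] F [-0.64  0.92 -3.22] T [0.03 0.03 0.02] g 0.317 q [ 0.64  0.33 -0.41  1.57  0.14  1.27 -0.76]
world d [ 0.0035  0.0064 -0.0951] tool d [ 0.0067 -0.0032  0.0951]
rz tool -0.1986994678927161 turn
```

View pics/t13.png

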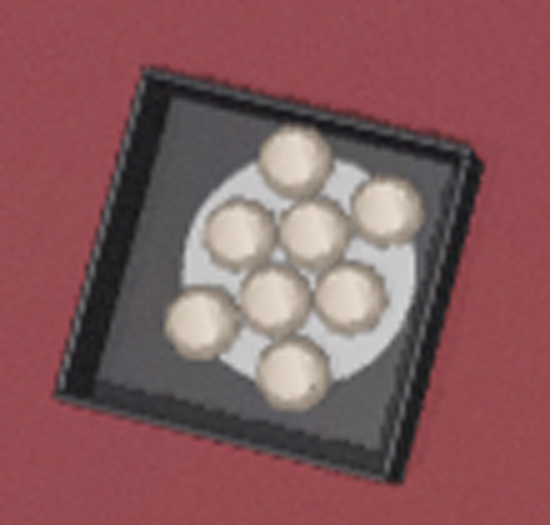

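View pics/s13.png

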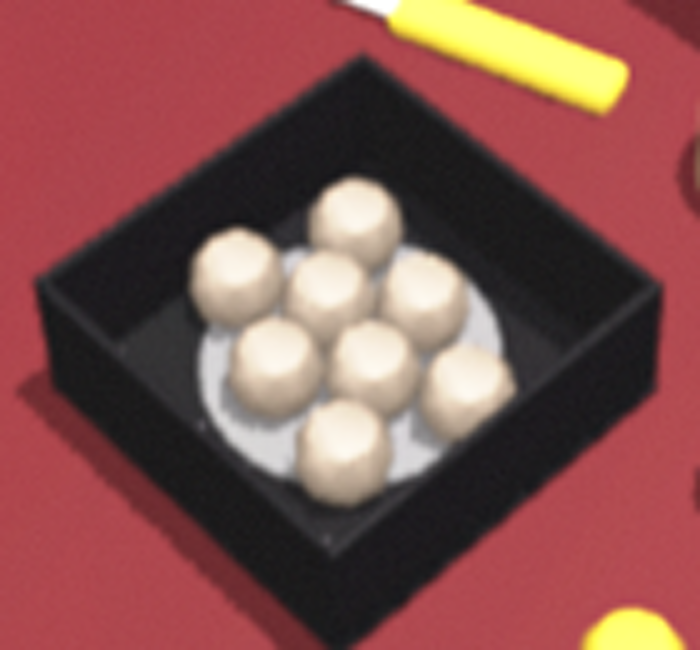

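View pics/sf13.png

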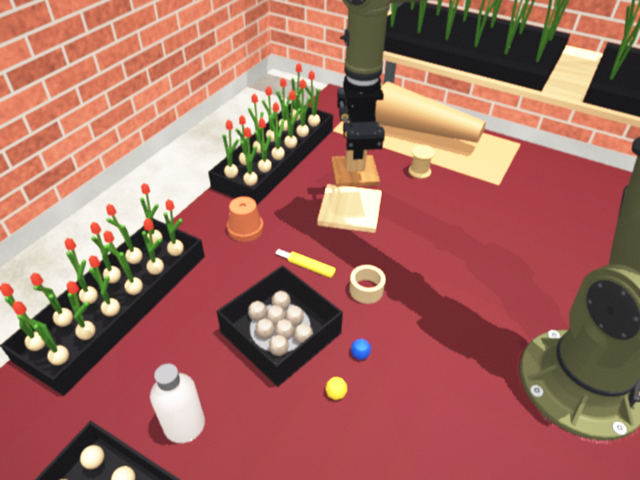

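All eight pebbles are separate in both views and form one level layer. Now the tamper goes back.

>>> carry_out:
  rows:
    - {"offset": [0,0,0.02],"rot": [0,0,0],"gripper": 0}
    - {"offset": [0,0,0.02],"rot": [0,0,0],"gripper": 0}
    - {"offset": [0,0,0],"rot": [0,0,0],"gripper": 0}
    - {"offset": [0,0,0],"rot": [0,0,0],"gripper": 0}

```text
time: 24.02
position: [0.589, -0.2112, 0.0981]
tool_rot: [-2.998, -0.938, 0.0]
ft_force: [0.9, -0.1, -2.1]
grip_width: 0.314
```

```bash
python3 -c "
from plan import *
plan([.591,-.2104,.0415],34.7)
"
```

```text
t 24.02 pos [ 0.589  -0.2112  0.0981] xyaw 34.74 tilt z [-2.e-04  1.e-04 -1.e+00] F [ 0.92 -0.12 -2.11] T [-0.04 -0.07 -0.04] g 0.314 q [ 0.63  0.36 -0.41  1.62  0.15  1.2  -0.77]
world d [ 0.002   0.0008 -0.0566] tool d [0.0021 0.0005 0.0566]
rz tool 0.03954979087411914 turn
```

>>> carry_out:
  rows:
    - {"offset": [0.003,0,0.015],"rot": [0,0,0],"gripper": 0}
    - {"offset": [0,0,0.015],"rot": [0,0,0],"gripper": 0}
    - {"offset": [0,0,0.015],"rot": [0,0,0],"gripper": 0}
    - {"offset": [0,0,0.005],"rot": [0,0,0],"gripper": 0}
    - {"offset": [0,0,0.002],"rot": [0,0,0],"gripper": 0}
    - {"offset": [0,0,0.002],"rot": [0,0,0],"gripper": 0}
    - {"offset": [0,0,0],"rot": [0,0,0],"gripper": 0}

```text
time: 24.9
position: [0.5917, -0.21, 0.0446]
tool_rot: [2.998, 0.937, 0.001]
ft_force: [0.5, 0.3, -2.7]
grip_width: 0.319
```

>>> carry_out:
  rows:
    - {"offset": [0,0,0.001],"rot": [0,0,0],"gripper": 0}
    - {"offset": [0,0,0.001],"rot": [0,0,0],"gripper": 0}
    - {"offset": [0,0,0],"rot": [0,0,0],"gripper": 0}

```text
time: 25.28
position: [0.5914, -0.2098, 0.0422]
tool_rot: [-2.999, -0.937, 0.0]
ft_force: [-0.3, -0.4, -3.0]
grip_width: 0.312
```

>>> carry_out:
  rows:
    - {"offset": [0,0,0.0005],"rot": [0,0,0],"gripper": 0}
    - {"offset": [0,0,0.0005],"rot": [0,0,0],"gripper": 0}
    - {"offset": [0,0,0],"rot": [0,0,0],"gripper": 0}

```text
time: 25.65
position: [0.5915, -0.2099, 0.0415]
tool_rot: [2.998, 0.937, 0.0]
ft_force: [-0.4, -0.1, 0.7]
grip_width: 0.315
```

```bash
python3 -c "
from plan import *
plan()
"
```

```text
t 25.65 pos [ 0.5915 -0.2099  0.0415] xyaw 34.7 tilt z [ 1.e-04 -2.e-04 -1.e+00] F [-0.43 -0.09  0.7 ] T [ 0.09  0.25 -0.09] g 0.315 q [ 0.62  0.42 -0.4   1.67  0.18  1.1  -0.8 ]
```

The foot is resting on the board: the wrist no longer carries its weight. Releasing and retreating upward.

>>> carry_out:
  rows:
    - {"offset": [0,0,0],"rot": [0,0,0],"gripper": 1}
    - {"offset": [0,0,0],"rot": [0,0,0],"gripper": 1}
    - {"offset": [0,0,0],"rot": [0,0,0],"gripper": 1}
    - {"offset": [0,0,0],"rot": [0,0,0],"gripper": 1}
    - {"offset": [0,0,0],"rot": [0,0,0],"gripper": 1}
    - {"offset": [0,0,0],"rot": [0,0,0],"gripper": 1}

```text
time: 26.4
position: [0.5915, -0.2099, 0.0413]
tool_rot: [2.999, 0.937, -0.0]
ft_force: [0.1, 0.1, -0.0]
grip_width: 0.918
```

>>> carry_out:
  rows:
    - {"offset": [0,0,-0.02],"rot": [0,0,0],"gripper": 1}
    - {"offset": [0,0,-0.03],"rot": [0,0,0],"gripper": 1}
    - {"offset": [0,0,-0.04],"rot": [0,0,0],"gripper": 1}
    - {"offset": [0,0,-0.04],"rot": [0,0,0],"gripper": 1}
    - {"offset": [-0.05,0,0],"rot": [0,0,0],"gripper": 1}
    - {"offset": [-0.05,0,0],"rot": [0,0,0],"gripper": 1}
    - {"offset": [-0.05,0,0],"rot": [0,0,0],"gripper": 1}
    - {"offset": [-0.05,0,0],"rot": [0,0,0],"gripper": 1}
    - {"offset": [0,0,0],"rot": [0,0,0],"gripper": 1}

```text
time: 27.52
position: [0.4236, -0.3277, 0.173]
tool_rot: [2.999, 0.924, -0.002]
ft_force: [0.4, 0.1, -0.2]
grip_width: 1.001
```

```bash
python3 -c "
from plan import *
from bench import cams
plan()
d=cams.get_image('top'); cv2.imwrite('pics/tf14.png',d['img'][:,:,::-1]); crop(d,'t14.png',360,195,455,280,7)
d=cams.get_image('side'); cv2.imwrite('pics/sf14.png',d['img'][:,:,::-1])
"
```

```text
t 27.52 pos [ 0.4236 -0.3277  0.173 ] xyaw 34.25 tilt z [-1.0e-04 -3.1e-03 -1.0e+00] F [ 0.36  0.06 -0.19] T [-0.02 -0.02 -0.07] g 1.001 q [ 0.9   0.1  -0.32  1.75  0.04  1.29 -0.39]
```

View pics/t14.png

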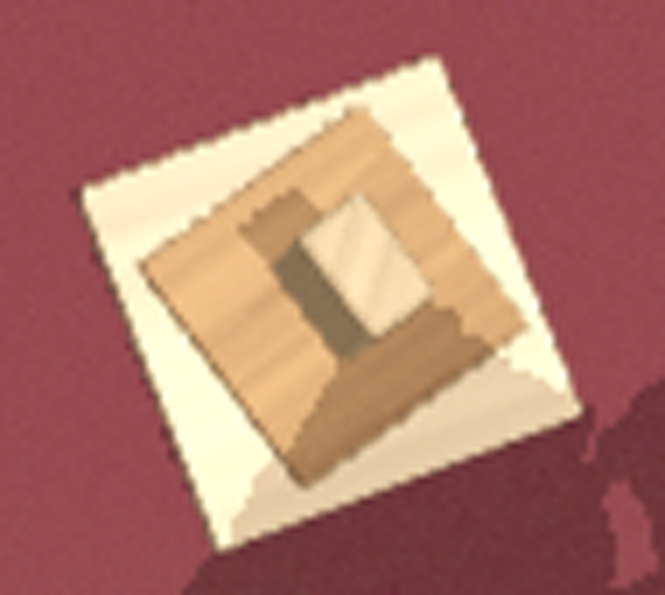

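View pics/tf14.png

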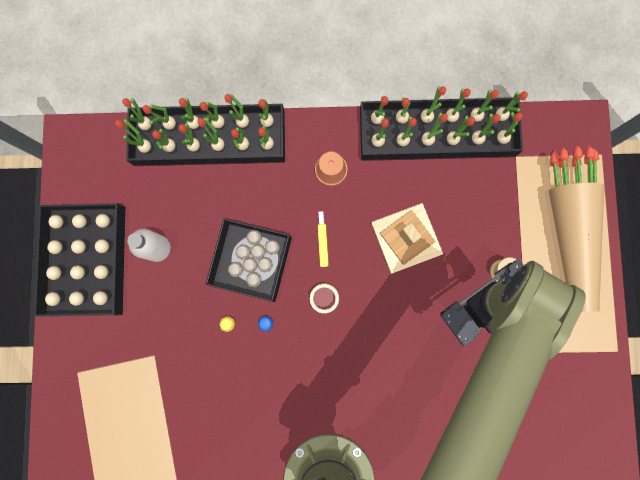

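View pics/sf14.png

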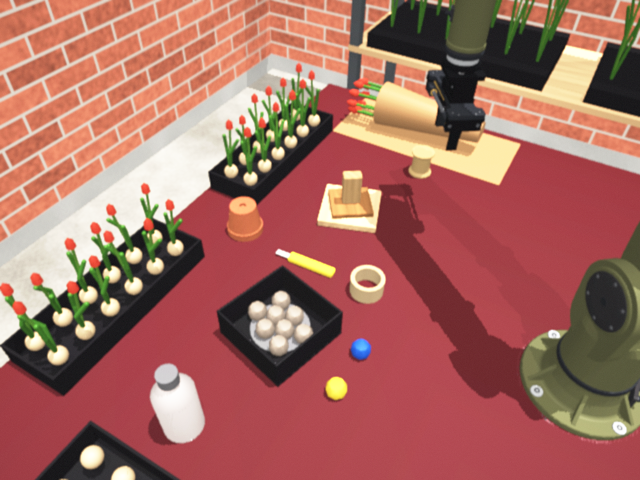

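The tamper stands on the board with its foot corners at crop (140,265), (365,107), (528,325) and (305,488), all inside the board's edges. The pebbles are level, the bystanders haven't moved, and the arm is clear. Handing in.

```bash
python3 -c "
from bench import workorder
print(workorder.close_job())"
```

```text
the job is handed in; nothing more can be done
None
```

I tamped the heap down to one level layer, bedded it, and stood the tamper back upright on its board. I handed the job in after about 28 s of the 64 s allowed; no verdict was reported.

**Layer:** The push turned hard with the foot about 35 mm above the table, which is exactly one pebble high. After lifting, the top and side views show all eight pebbles lying separately on the bin's floor.

**Bedding push:** I held the foot flat for a little over a second. The wrist read 11.6–12.2 N upward; adding the tamper's weight, about 2.7 N, the push was about 14.5–15 N. No reading went above that, but I only had one at the end of each move.

**Tamper:** The last top view shows the whole foot on the board, with the tool about 1 mm from the board's middle at release. The pot, knife, tape and sprayer look unmoved. The twine is partly hidden by the arm in the last top view, but in the side view it looks unmoved.

**What disagreed:** The gripper was not where the reported TCP put it. In the pictures the fingertips were about 38 mm further back than stated, and the gripper's body about 50 mm. My first grasp therefore closed on nothing, just above the handle, and moved nothing. I went 40 mm lower, and the second grasp held at 28 mm, the handle's width. From then on I took the foot's height from its starting height on the board.

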